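Weigh the tin from behind the bottles

TASK

The small metal tin at the back of the reagent tray has to go on the balance: first move the two bottles and the flask that stand in its way to the empty steel spill tray, then set the tin in the middle of the balance's pan, and only when it stands there put the bottles and the flask back into the reagent tray, each exactly where it stood at the start. Keep everything upright, set it down without dropping it, leave the tin on the pan, and do not disturb the tip box or the tube rack.

Things in the scene. Friction and masses are not known exactly. Their poses are not given: they have to be found in the camera images.
- round_bottle: White plastic round bottle, white cap: body 52 mm diameter, 70 mm high, shoulder above. Neck 26 to 28 mm thick from 84 mm up; on top a round cap (from 98 mm) of 32 mm diameter, its top at 130 mm. Stands in one of the reagent tray's bottle places (which one varies). Origin: centre of the underside, z up. 0.11 to 0.22 kg.
- square_bottle: Amber glass square bottle, black cap: body 44 x 44 mm, 76 mm high, shoulder above. Neck 26 to 28 mm thick from 84 mm up; on top a round cap (from 98 mm) of 32 mm diameter, its top at 130 mm. Stands in one of the reagent tray's bottle places (which one varies). Origin: centre of the underside, z up. 0.13 to 0.27 kg.
- flask: Clear glass conical flask, dark rubber stopper: foot 58 mm diameter, narrowing to 28 mm at 80 mm height. Neck 26 to 28 mm thick from 84 mm up; on top a round stopper (from 100 mm, 30 mm at its foot) of 32 mm diameter, its top at 130 mm. Stands in one of the reagent tray's bottle places (which one varies). Origin: centre of the underside, z up. 0.13 to 0.25 kg.
- tin: Squat round metal tin with a metal lid, 54 mm diameter, 50 mm high, standing in the reagent tray behind the bottles and flask, too hemmed in for fingers until they are gone. Origin: centre of the underside, z up. 0.1 to 0.2 kg.
- caddy: Fixed grey reagent tray: rim 16 mm high, 4 mm thick, floor 4 mm above the bench. Origin: on the bench under the tin's place; x points away from the bottles to the back rim, y along that rim, z up. Bottle places, faint white circles, at (x, y) = (-66, 0), (-33, 57), (-33, -57) mm, within 2 mm. Outline x -120 to 60, y -100 to 100 mm.
- side_tray: Fixed empty steel spill tray, 270 mm long (x) by 130 mm wide (y), rim 12 mm high and 4 mm thick, floor 4 mm above the bench. Origin: centre of its underside, z up. All three vessels fit in a row along its length.
- pan (a point): Centre of the top face of the round steel pan of a white bench balance. Pan 120 mm in diameter, its top 55 mm above the bench, rigid. The balance's housing is fixed, 44 mm high, reaching 125 mm from the pan's centre to -x (display there), 85 mm to +x and 85 mm to each y side. z up.
- tip_box: Bystander: loose blue pipette-tip box, 75 x 115 mm and 52 mm high, beyond the work. Origin: centre of its underside.
- tube_rack: Bystander: loose grey tube rack with white-capped tubes, 55 x 140 mm and 60 mm high, beyond the work. Origin: centre of its underside.
Things that resemble listed ones, but are neither listed nor needed, are in the scene too. Of the things that look like the tin, the larger one is meant.

How it is judged:
By the outcome, as a careful person would: the job done as asked, in the order asked, and still so for the second after the job is handed in, with the robot touching nothing.
It also fails if it takes over 147 s, if anything falls off the work surface, if the arm or the gripper's body presses on something with over 40 N, if the wrist force passes 120 N, or if a joint passes its speed limit or range.

ROBOT

A 7-joint arm with a two-finger parallel gripper is mounted at the origin on the work surface. World frame = base frame: x ahead of the robot, y to its left, z up, the work surface at z = 0. Lengths are in m, angles in degrees, forces in N, time in s.
With the tool pointing down it reaches from about 0.35 to 0.9 m from the base axis. Payload 19.9 kg.
Tool frame: the origin (TCP) lies midway between the tips of the shut fingers; the grasp point (between the pads) lies 19 mm behind it; z points along the fingers, y is the line along which they close (so a half turn about z gives the same grasp; the last joint's range is limited). The gripper opens to 85 mm and grips with 20 to 120 N. Pads are 22 mm wide; open, the fingers measure 114 mm over their backs; the gripper's body (76 mm by 85 mm) begins 54 mm behind the grasp point. The pads swing forward as they close: fully open they stand 13 mm farther back than shut.
Start: joints at [-70.331, 23.915, -0.59, 92.452, 0.269, 63.638, -3.037], TCP at [0.235, 0.579, 0.231] pointing down, gripper open.
Joint ranges: [-161.28, 161.28], [-22.2, 115.67], [-73.04, 71.86], [3.21, 147.25], [-68.34, 248.33], [10.77, 114.83], [-161.83, 161.83]. Speed limits (degrees/s): [108.29, 108.29, 136.94, 136.94, 172.46, 172.46, 172.46].

INTERFACE

Orientations are given as a 3x3 rotation matrix whose columns are the frame's x, y, z axes.
In Python, from plant import observe, viewer, env gives the robot as it stands.
- The arm moves only by the tool play_rows, never from a script. Its argument "moves" is a list of rows, each an object of numbers: "tx", "ty", "tz": the shift along the tool's x, y, z in cm; "rx", "ry", "rz": the turn, a rotation vector about the tool's x, y, z in degrees. A call has exactly 10 rows; each row shifts and turns the commanded pose from where the row before left it, along the tool's axes as they then stand; what a row does not reach is not made up. A row lasts 1/10 s, in which the tool goes at most 50 mm and 8.59 degrees, less where a joint would pass 70% of its speed; a pose out of reach is approached as far as the arm can. A call with a gripper value outside its range is refused whole. "fingers" is the finger opening in cm, from 0 to 8.54, set as the call begins (left out, the last holds). The fingers move at their own pace and stop on an object; the grip force is fixed at half the most. Time passes only in rows, so rows that do not move let the fingers close, or fill a call up. It gives the time, the measured TCP pose, the force, the opening and the grip force at its end, in the units of the state.
- observe(): the state, without advancing time (a new reading comes with each control period).
- viewer.camera(name): name is "scene" or "side" or "wrist"; returns a dict with "img" (480x640x3 uint8, red, green, blue), "depth" (480x640 float32, m along the optical axis (not along the pixel's ray), 0 where there is no reading), "camera_matrix" (3x3 intrinsics, pixels), "dist_coeffs" ([k1, k2, p1, p2, k3] as OpenCV has them; the pictures are not rectified), "T" (4x4, takes a point from camera to world coordinates); the wrist camera has in their place "mount" (4x4, takes a point from camera to tool coordinates, whose origin is the TCP and whose axes are the flange's). Camera axes: x right, y down, z forward; pixel columns grow to the right and rows downward; lengths in m; the calibration is good to about 2 mm. A picture is of the moment at which its call begins: read the wrist's pose just before it.
- env.hand_in(): hands the job in; it is judged then, once.
The state is a dict: "t": time; "joint_positions": joint angles; "qd": joint speeds; "tau": joint torques, N m; "eef_pos": TCP position; "orientation": TCP orientation; "ft_force": force on the tool from outside, world axes, zero at the start; "ft_torque": the same for the moment, N m; "gripper_width": opening from 0.0 (shut) to 1.0 (fully open); "finger_force": force on a finger pad.
Only numpy, scipy, OpenCV 4.12 (cv2) and the standard library are available. Lean on these libraries where they do the work, as an engineer would, in place of code of your own. Each camera call takes 0.05 s, during which the arm holds its last target. There are 200 camera calls.

## Working session

There is one attempt and no reset: what is moved stays moved. The work goes in short steps, Python scripts to look and compute and a tool call to move; the robot and the scene stay as the last step left them, time stands still between calls to the robot, and variables do not carry over. Pictures are saved under pics/ and viewed, at most 14 in all, crops included, and the job is handed in when it is done.

Besides the shell and the picture viewer there is one more tool, called after "Request:" as name(argument=value, ...), one argument or row to a line, values as JSON. play_rows: Moves the arm, as the interface text tells. Its arguments: {"type":"object","properties":{"moves":{"type":"array","items":{"type":"object","properties":{"tx":{"type":"number"},"ty":{"type":"number"},"tz":{"type":"number"},"rx":{"type":"number"},"ry":{"type":"number"},"rz":{"type":"number"}}}},"fingers":{"type":"number"}},"required":["moves"]}

```bash
mkdir -p pics; ls
python3 - <<'E'
from plant import observe, viewer, env
import cv2,pickle,numpy as np
s=observe(); print({k:np.round(v,3).tolist() for k,v in s.items()})
d={}
for n in("scene","side"):
    c=viewer.camera(n); d[n]=c; cv2.imwrite(f"pics/{n}0.png",c["img"][:,:,::-1]); print(n,c["T"].round(3).tolist(),c["camera_matrix"].tolist(),c["dist_coeffs"])
pickle.dump(d,open("c0.pkl","wb"))
E
```

```text
pics
{'t': 0.0, 'joint_positions': [-70.332, 23.949, -0.592, 92.486, 0.268, 63.637, -3.036], 'qd': [0.111, -0.054, 0.006, -0.009, -0.059, 0.075, -0.043], 'tau': [-0.0, -86.445, 0.678, -43.491, 0.019, 0.007, -0.0], 'eef_pos': [0.234, 0.579, 0.231], 'orientation': [[-0.927, 0.375, -0.0], [0.375, 0.927, -0.001], [-0.0, -0.001, -1.0]], 'ft_force': [-0.159, -0.878, -0.329], 'ft_torque': [0.013, -0.022, -0.022], 'finger_force': 0.0, 'gripper_width': 1.0}
scene [[0.808, 0.357, -0.469, 1.111], [0.59, -0.474, 0.654, -0.746], [0.011, -0.805, -0.593, 0.744], [0.0, 0.0, 0.0, 1.0]] [[482.4439679951837, 0.0, 317.4962408465706], [0.0, 482.4439679951837, 233.34595678666196], [0.0, 0.0, 1.0]] [-0.03425382  0.          0.          0.          0.        ]
side [[-1.0, -0.01, 0.003, 0.586], [-0.009, 0.69, -0.724, 0.615], [0.005, -0.724, -0.69, 0.705], [0.0, 0.0, 0.0, 1.0]] [[433.4213146153087, 0.0, 323.91189392400463], [0.0, 433.4213146153087, 245.91574092647102], [0.0, 0.0, 1.0]] [-0.10032008  0.          0.          0.          0.        ]
```

View pics/scene0.png

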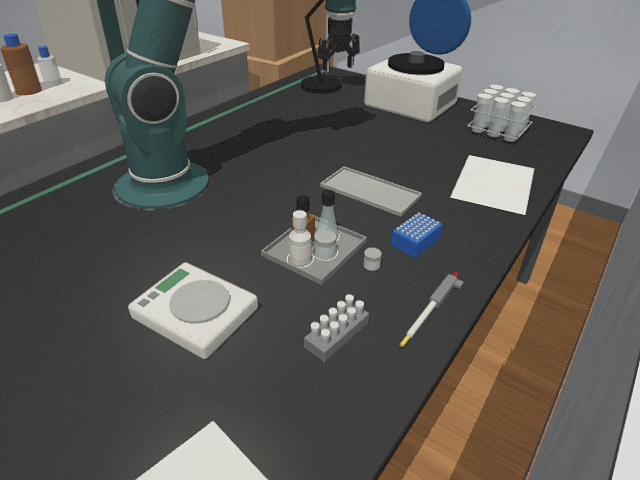

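View pics/side0.png

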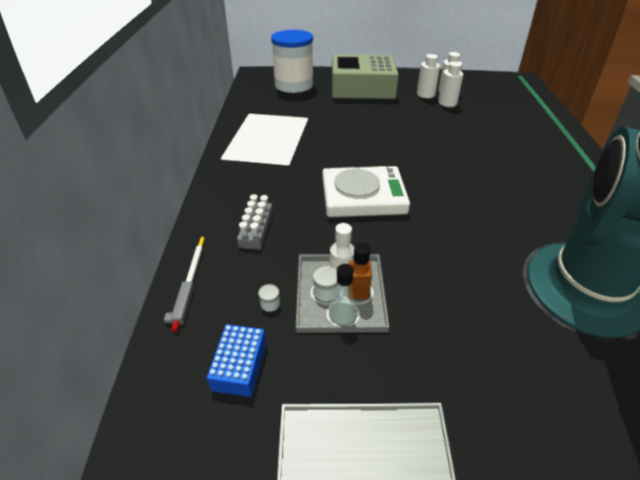

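Scene picture: the reagent tray is around (314,248), with the white bottle at (300,240), the amber bottle at (304,215), the flask at (328,215) and the tin inside the tray at (325,245). The balance is at (195,305) and the steel spill tray at (370,190).

Candidates for the tin are the large one in the tray at scene (325,245) / side (326,283), and the smaller one outside at scene (372,259) / side (269,298). I choose the larger one in the tray. White bottles at side (430–455,80) and the bottles on the shelf are lookalikes and not needed.

```bash
cat > h.py <<'E'
import cv2,numpy as np
def rays(c,px):
    n=cv2.undistortPoints(np.float64(px).reshape(-1,1,2),c["camera_matrix"],np.asarray(c["dist_coeffs"],float)).reshape(-1,2)
    return np.c_[n,np.ones(len(n))]
def onplane(c,px,z,T=None):
    T=c["T"] if T is None else T
    d=rays(c,px)@T[:3,:3].T; o=T[:3,3]
    return (o+d*((z-o[2])/d[:,2])[:,None])[:,:2]
def cloud(c,T=None):
    T=c["T"] if T is None else T
    v,u=np.mgrid[0:480,0:640]; r=rays(c,np.c_[u.ravel(),v.ravel()])*c["depth"].reshape(-1,1)
    return (r@T[:3,:3].T+T[:3,3]).reshape(480,640,3)
def proj(c,p,T=None):
    T=c["T"] if T is None else T
    W=np.linalg.inv(T); return cv2.projectPoints(np.float64(p).reshape(-1,1,3),cv2.Rodrigues(W[:3,:3])[0],W[:3,3],c["camera_matrix"],np.asarray(c["dist_coeffs"],float))[0].reshape(-1,2)
E
python3 - <<'E'
import pickle,cv2,numpy as np
from h import *
d=pickle.load(open("c0.pkl","rb"))
B={"scene":((255,170,460,370),(120,255,270,360),(310,160,430,220)),"side":((255,215,400,340),(315,160,415,220),(270,395,460,480))}
for n,c in d.items():
    P=cloud(c); 
    for i,b in enumerate(B[n]):
        m=np.zeros((480,640),bool); m[b[1]:b[3],b[0]:b[2]]=1
        for lo,hi in ((.128,.142),(.048,.062),(.03,.0475),(.010,.022),(.002,.009)):
            k=(m&(P[...,2]>lo)&(P[...,2]<hi)&(c["depth"]>0)).astype(np.uint8)
            N,L,S,C=cv2.connectedComponentsWithStats(k)
            for j in range(1,N):
                if S[j,4]<25: continue
                q=P[L==j]; (rx,ry),sz,a=cv2.minAreaRect(np.float32(q[:,:2]*1000))
                print(n,i,lo,"px",C[j].round(0),S[j,4],"med",np.median(q,0).round(4),"rect",round(rx),round(ry),np.round(sz),round(a,1),d[n]["img"][L==j].mean(0).round())
c=d["scene"]["img"][180:290,240:400,::-1]; e=d["side"]["img"][215:345,250:400,::-1]
c=cv2.resize(c,(640,440),interpolation=3);cv2.imwrite("pics/crop.png",c)
E
```

```text
scene 0 0.128 px [328. 194.] 98 med [0.5526 0.0729 0.1331] rect 552 74 [29. 34.] 35.7 [43. 43. 40.]
scene 0 0.128 px [302. 199.] 98 med [0.5193 0.0164 0.1334] rect 517 17 [31. 31.] 18.7 [41. 40. 41.]
scene 0 0.128 px [299. 215.] 108 med [ 0.5537 -0.0402  0.1333] rect 552 -39 [31. 30.] 16.0 [199. 198. 191.]
scene 0 0.048 px [408. 221.] 64 med [0.7144 0.1955 0.051 ] rect 714 200 [98.  9.] 83.1 [143. 159. 176.]
scene 0 0.048 px [415. 225.] 146 med [0.7347 0.1942 0.0508] rect 735 196 [102.  24.] 83.0 [137. 154. 173.]
scene 0 0.048 px [327. 223.] 88 med [0.5616 0.0613 0.0556] rect 558 65 [40. 19.] 33.4 [138. 146. 142.]
scene 0 0.048 px [427. 230.] 70 med [0.7696 0.1972 0.0505] rect 772 193 [99. 14.] 84.1 [140. 157. 175.]
scene 0 0.048 px [311. 227.] 35 med [0.5382 0.0235 0.0557] rect 538 24 [ 5. 30.] 5.0 [90. 62. 40.]
scene 0 0.048 px [419. 230.] 46 med [0.7543 0.1795 0.0509] rect 754 181 [73. 10.] 81.7 [145. 160. 175.]
scene 0 0.048 px [325. 237.] 270 med [0.5859 0.015  0.0535] rect 585 17 [53. 52.] 86.0 [166. 167. 161.]
scene 0 0.048 px [300. 247.] 104 med [ 0.5668 -0.0565  0.0553] rect
[... 8133 characters left out ...]
] 176 med [ 0.3575 -0.4648  0.0029] rect 359 -444 [ 78. 113.] 1.5 [47. 49. 46.]
side 1 0.002 px [324. 209.] 237 med [ 0.5979 -0.2521  0.0031] rect 572 -277 [ 84. 117.] 1.4 [44. 45. 44.]
side 1 0.002 px [374. 217.] 110 med [ 0.4633 -0.2305  0.0032] rect 461 -231 [81. 18.] 0.7 [41. 42. 40.]
side 2 0.01 px [365. 423.] 915 med [0.5175 0.2797 0.0129] rect 521 337 [272. 128.] 0.4 [183. 189. 176.]
side 2 0.002 px [370. 400.] 27 med [0.5054 0.2617 0.0025] rect 505 263 [13. 15.] 37.6 [47. 49. 46.]
side 2 0.002 px [364. 444.] 11672 med [0.5205 0.3411 0.005 ] rect 521 338 [264. 122.] 0.6 [216. 220. 209.]
side 2 0.002 px [274. 433.] 25 med [0.6683 0.3233 0.0023] rect 668 324 [ 8. 14.] 74.1 [41. 42. 41.]
```

View pics/crop.png

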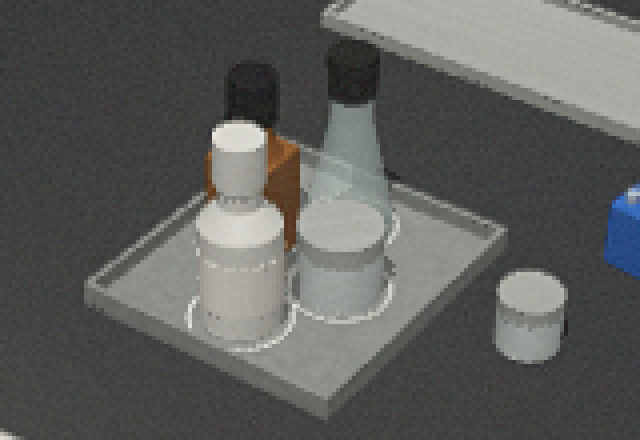

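The crop confirms the choice. The tin with the lid at crop (342,260) is in the tray and clearly larger (about 54 mm) than the outside one at (531,315), which is about 40 mm.

Positions in mm, averaged over the two views:

| Thing | x | y |
|---|---|---|
| Flask | 552 | 75 |
| Square bottle | 517.5 | 18.5 |
| Round bottle | 552 | -38 |
| Tin | 585.5 | 18.5 |
| Pan | 506.5 | -311.5 |
| Spill tray | 521 | 338 |

I'll turn the tool by 68°, so that tx = +Y, ty = +X and tz = -Z.

Request:
play_rows(
  moves=[
    {"rz": 8.5},
    {"rz": 8.5},
    {"rz": 8.5},
    {"rz": 8.5},
    {"rz": 8.5},
    {"rz": 8.5},
    {"rz": 8.5},
    {"rz": 8.5},
    {"tx": -2,"ty": 1},
    {"tx": -4,"ty": 2.5},
  ],
  fingers=5,
)

```text
schema error: expected keys tx, ty, tz, rx, ry, rz
```

Request:
play_rows(
  moves=[
    {"tx": -4,"ty": 2.5},
    {"tx": -4,"ty": 2.5},
    {"tx": -4,"ty": 2.5},
    {"tx": -4,"ty": 2.5},
    {"tx": -4,"ty": 2.5},
    {"tx": -4,"ty": 2.5},
    {"tx": -4,"ty": 2.5},
    {"tx": -4,"ty": 2.5},
    {"tx": -4,"ty": 2.5},
    {"tx": -4,"ty": 2.5},
  ],
)

```text
schema error: expected keys tx, ty, tz, rx, ry, rz
```

Request:
play_rows(
  moves=[
    {"tx": 0,"ty": 0,"tz": 0,"rx": 0,"ry": 0,"rz": 8.5},
    {"tx": 0,"ty": 0,"tz": 0,"rx": 0,"ry": 0,"rz": 8.5},
    {"tx": 0,"ty": 0,"tz": 0,"rx": 0,"ry": 0,"rz": 8.5},
    {"tx": 0,"ty": 0,"tz": 0,"rx": 0,"ry": 0,"rz": 8.5},
    {"tx": 0,"ty": 0,"tz": 0,"rx": 0,"ry": 0,"rz": 8.5},
    {"tx": 0,"ty": 0,"tz": 0,"rx": 0,"ry": 0,"rz": 8.5},
    {"tx": 0,"ty": 0,"tz": 0,"rx": 0,"ry": 0,"rz": 8.5},
    {"tx": 0,"ty": 0,"tz": 0,"rx": 0,"ry": 0,"rz": 8.5},
    {"tx": -2,"ty": 1,"tz": 0,"rx": 0,"ry": 0,"rz": 0},
    {"tx": -4,"ty": 2.5,"tz": 0,"rx": 0,"ry": 0,"rz": 0},
  ],
  fingers=5,
)

```text
t: 1.1
eef_pos: [0.2673, 0.5205, 0.2304]
orientation: [[-0.004, 1.0, -0.001], [1.0, 0.004, -0.0], [-0.0, -0.001, -1.0]]
ft_force: [1.6, -0.2, 0.6]
gripper_width: 0.585
finger_force: 0.0
```

Request:
play_rows(
  moves=[
    {"tx": -4,"ty": 2.5,"tz": 0,"rx": 0,"ry": 0,"rz": 0},
    {"tx": -4,"ty": 2.5,"tz": 0,"rx": 0,"ry": 0,"rz": 0},
    {"tx": -4,"ty": 2.5,"tz": 0,"rx": 0,"ry": 0,"rz": 0},
    {"tx": -4,"ty": 2.5,"tz": 0,"rx": 0,"ry": 0,"rz": 0},
    {"tx": -4,"ty": 2.5,"tz": 0,"rx": 0,"ry": 0,"rz": 0},
    {"tx": -4,"ty": 2.5,"tz": 0,"rx": 0,"ry": 0,"rz": 0},
    {"tx": -4,"ty": 2.5,"tz": 0,"rx": 0,"ry": 0,"rz": 0},
    {"tx": -4,"ty": 2.5,"tz": 0,"rx": 0,"ry": 0,"rz": 0},
    {"tx": -4,"ty": 2.5,"tz": 0,"rx": 0,"ry": 0,"rz": 0},
    {"tx": -4,"ty": 2.5,"tz": 0,"rx": 0,"ry": 0,"rz": 0},
  ],
)

```text
t: 2.1
eef_pos: [0.5198, 0.1173, 0.2313]
orientation: [[0.001, 1.0, -0.0], [1.0, -0.001, 0.0], [0.0, -0.0, -1.0]]
ft_force: [0.5, 0.9, 0.2]
gripper_width: 0.585
finger_force: 0.0
```

Request:
play_rows(
  moves=[
    {"tx": -2.2,"ty": 1.6,"tz": 0,"rx": 0,"ry": 0,"rz": 0},
    {"tx": -2.2,"ty": 1.6,"tz": 0,"rx": 0,"ry": 0,"rz": 0},
    {"tx": 0,"ty": 0,"tz": 1,"rx": 0,"ry": 0,"rz": 0},
    {"tx": 0,"ty": 0,"tz": 1,"rx": 0,"ry": 0,"rz": 0},
    {"tx": 0,"ty": 0,"tz": 1,"rx": 0,"ry": 0,"rz": 0},
    {"tx": 0,"ty": 0,"tz": 1,"rx": 0,"ry": 0,"rz": 0},
    {"tx": 0,"ty": 0,"tz": 1,"rx": 0,"ry": 0,"rz": 0},
    {"tx": 0,"ty": 0,"tz": 0,"rx": 0,"ry": 0,"rz": 0},
    {"tx": 0,"ty": 0,"tz": 0,"rx": 0,"ry": 0,"rz": 0},
    {"tx": 0,"ty": 0,"tz": 0,"rx": 0,"ry": 0,"rz": 0},
  ],
)

```text
t: 3.1
eef_pos: [0.5514, 0.0751, 0.1817]
orientation: [[0.001, 1.0, 0.001], [1.0, -0.001, 0.0], [0.0, 0.001, -1.0]]
ft_force: [0.7, -0.1, 0.5]
gripper_width: 0.582
finger_force: 0.0
```

```bash
cat > w.py <<'E'
import sys,pickle,cv2,numpy as np
from plant import observe,viewer
from h import *
n=sys.argv[1]; s=observe(); c=viewer.camera("wrist"); W=np.eye(4);W[:3,:3]=s["orientation"];W[:3,3]=s["eef_pos"]
T=W@c["mount"]; c["T"]=T; pickle.dump(c,open(n+".pkl","wb")); cv2.imwrite(f"pics/{n}.png",c["img"][:,:,::-1])
P=cloud(c); print(s["eef_pos"])
for lo,hi in ((.125,.145),(.048,.062)):
    k=((P[...,2]>lo)&(P[...,2]<hi)&(c["depth"]>0)).astype(np.uint8)
    N,L,S,C=cv2.connectedComponentsWithStats(k)
    for j in range(1,N):
        if S[j,4]<200: continue
        q=P[L==j]; (rx,ry),sz,a=cv2.minAreaRect(np.float32(q[:,:2]*1000))
        print(lo,"px",C[j].round(0),S[j,4],"z",np.median(q[:,2]).round(4),"rect",round(rx,1),round(ry,1),np.round(sz,1))
E
python3 w.py w1
```

```text
[0.55140909 0.07508299 0.1817117 ]
0.125 px [317. 262.] 2995 z 0.135 rect 551.3 78.0 [31.4 31.4]
0.125 px [266. 356.] 1649 z 0.1348 rect 523.2 20.5 [32.2 19.7]
0.125 px [318. 428.] 1518 z 0.1345 rect 552.6 -28.5 [19.7 30.2]
0.048 px [586.  14.] 249 z 0.0529 rect 717.1 209.5 [12.4  9.5]
0.048 px [608.  17.] 286 z 0.0527 rect 730.4 207.7 [12.3 14.1]
0.048 px [630.  20.] 252 z 0.0529 rect 744.2 205.2 [12.6  8.9]
0.048 px [608.  52.] 1522 z 0.0525 rect 731.8 187.1 [27.3 47.8]
0.048 px [572.  59.] 233 z 0.0529 rect 712.6 183.4 [12.   9.9]
0.048 px [575.  84.] 459 z 0.0526 rect 717.9 168.5 [12.7 27.5]
0.048 px [607.  88.] 214 z 0.0529 rect 739.7 165.9 [10.5 10.9]
0.048 px [628.  91.] 235 z 0.0528 rect 753.8 164.7 [10.5 15.9]
0.048 px [559. 104.] 204 z 0.0528 rect 710.4 156.8 [10.1 12.2]
0.048 px [580. 106.] 217 z 0.0529 rect 724.4 154.3 [11.9 14.4]
0.048 px [600. 108.] 229 z 0.0526 rect 736.3 153.8 [ 9.9 17.1]
0.048 px [621. 112.] 217 z 0.0529 rect 752.0 150.4 [12.9 10.4]
0.048 px [317. 204.] 595 z 0.0551 rect 551.6 85.0 [28.6 43. ]
0.048 px [362. 295.] 3328 z 0.0551 rect 584.7 20.6 [53.5 48. ]
0.048 px [264. 269.] 320 z 0.0554 rect 513.0 43.0 [33.9  2. ]
0.048 px [319. 338.] 622 z 0.0561 rect 553.1 -19.2 [21.4 50.7]
```

View pics/w1.png

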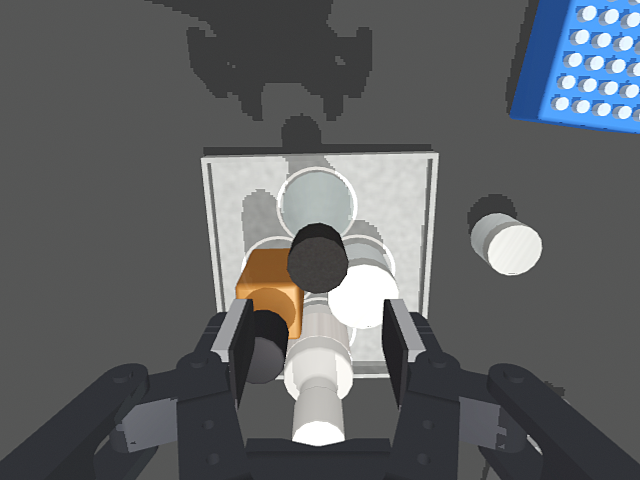

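The stopper at (317,262) sits midway between the fingers (238 and 395). The square bottle's cap is at (266,356), the round cap at (318,428) and the tin at (362,295). I'll descend and grip.

Request:
play_rows(
  moves=[
    {"tx": 0.1,"ty": 0,"tz": 1,"rx": 0,"ry": 0,"rz": 0},
    {"tx": 0,"ty": 0,"tz": 1.5,"rx": 0,"ry": 0,"rz": 0},
    {"tx": 0,"ty": 0,"tz": 1.5,"rx": 0,"ry": 0,"rz": 0},
    {"tx": 0,"ty": 0,"tz": 1.5,"rx": 0,"ry": 0,"rz": 0},
    {"tx": 0,"ty": 0,"tz": 1.5,"rx": 0,"ry": 0,"rz": 0},
    {"tx": 0,"ty": 0,"tz": 1.2,"rx": 0,"ry": 0,"rz": 0},
    {"tx": 0,"ty": 0,"tz": 0.8,"rx": 0,"ry": 0,"rz": 0},
    {"tx": 0,"ty": 0,"tz": 0,"rx": 0,"ry": 0,"rz": 0},
    {"tx": 0,"ty": 0,"tz": 0,"rx": 0,"ry": 0,"rz": 0},
    {"tx": 0,"ty": 0,"tz": 0,"rx": 0,"ry": 0,"rz": 0},
  ],
)

```text
t: 4.15
eef_pos: [0.5516, 0.0761, 0.0919]
orientation: [[0.001, 1.0, 0.001], [1.0, -0.001, 0.0], [0.0, 0.001, -1.0]]
ft_force: [0.0, -0.1, -0.0]
gripper_width: 0.585
finger_force: 0.0
```

Request:
play_rows(
  moves=[
    {"tx": 0,"ty": 0,"tz": 0,"rx": 0,"ry": 0,"rz": 0},
    {"tx": 0,"ty": 0,"tz": 0,"rx": 0,"ry": 0,"rz": 0},
    {"tx": 0,"ty": 0,"tz": 0,"rx": 0,"ry": 0,"rz": 0},
    {"tx": 0,"ty": 0,"tz": 0,"rx": 0,"ry": 0,"rz": 0},
    {"tx": 0,"ty": 0,"tz": 0,"rx": 0,"ry": 0,"rz": 0},
    {"tx": 0,"ty": 0,"tz": 0,"rx": 0,"ry": 0,"rz": 0},
    {"tx": 0,"ty": 0,"tz": -0.5,"rx": 0,"ry": 0,"rz": 0},
    {"tx": 0,"ty": 0,"tz": -1,"rx": 0,"ry": 0,"rz": 0},
    {"tx": 0,"ty": 0,"tz": -1.5,"rx": 0,"ry": 0,"rz": 0},
    {"tx": 0,"ty": 0,"tz": -1.5,"rx": 0,"ry": 0,"rz": 0},
  ],
  fingers=2.5,
)

```text
t: 5.15
eef_pos: [0.5513, 0.0759, 0.1379]
orientation: [[0.001, 1.0, 0.0], [1.0, -0.001, -0.0], [-0.0, 0.0, -1.0]]
ft_force: [0.0, 0.7, -0.9]
gripper_width: 0.348
finger_force: 59.3
```

Request:
play_rows(
  moves=[
    {"tx": 0,"ty": 0,"tz": -1.5,"rx": 0,"ry": 0,"rz": 0},
    {"tx": 1,"ty": 0.2,"tz": -1,"rx": 0,"ry": 0,"rz": 0},
    {"tx": 2.2,"ty": 0.4,"tz": 0,"rx": 0,"ry": 0,"rz": 0},
    {"tx": 3,"ty": 0.6,"tz": 0,"rx": 0,"ry": 0,"rz": 0},
    {"tx": 3.5,"ty": 0.7,"tz": 0,"rx": 0,"ry": 0,"rz": 0},
    {"tx": 3.5,"ty": 0.7,"tz": 0,"rx": 0,"ry": 0,"rz": 0},
    {"tx": 3.5,"ty": 0.7,"tz": 0,"rx": 0,"ry": 0,"rz": 0},
    {"tx": 3.5,"ty": 0.7,"tz": 0,"rx": 0,"ry": 0,"rz": 0},
    {"tx": 3,"ty": 0.6,"tz": 0,"rx": 0,"ry": 0,"rz": 0},
    {"tx": 2,"ty": 0.4,"tz": 0,"rx": 0,"ry": 0,"rz": 0},
  ],
)

```text
t: 6.15
eef_pos: [0.6008, 0.3317, 0.1615]
orientation: [[-0.002, 1.0, -0.0], [1.0, 0.002, 0.001], [0.001, -0.0, -1.0]]
ft_force: [0.0, -1.2, -0.5]
gripper_width: 0.348
finger_force: 59.3
```

Request:
play_rows(
  moves=[
    {"tx": 1,"ty": 0.05,"tz": 0.5,"rx": 0,"ry": 0,"rz": 0},
    {"tx": 0,"ty": 0,"tz": 1,"rx": 0,"ry": 0,"rz": 0},
    {"tx": 0,"ty": 0,"tz": 1.5,"rx": 0,"ry": 0,"rz": 0},
    {"tx": 0,"ty": 0,"tz": 1.5,"rx": 0,"ry": 0,"rz": 0},
    {"tx": 0,"ty": 0,"tz": 1,"rx": 0,"ry": 0,"rz": 0},
    {"tx": 0,"ty": 0,"tz": 0.6,"rx": 0,"ry": 0,"rz": 0},
    {"tx": 0,"ty": 0,"tz": 0.3,"rx": 0,"ry": 0,"rz": 0},
    {"tx": 0,"ty": 0,"tz": 0,"rx": 0,"ry": 0,"rz": 0},
    {"tx": 0,"ty": 0,"tz": 0,"rx": 0,"ry": 0,"rz": 0},
    {"tx": 0,"ty": 0,"tz": 0,"rx": 0,"ry": 0,"rz": 0},
  ],
)

```text
t: 7.15
eef_pos: [0.6022, 0.3381, 0.0979]
orientation: [[0.001, 1.0, 0.001], [1.0, -0.001, 0.0], [0.0, 0.001, -1.0]]
ft_force: [0.7, -0.3, -1.8]
gripper_width: 0.348
finger_force: 59.3
```

Run:
```python
from plant import observe,viewer
import cv2
a=viewer.camera("side")["img"];b=viewer.camera("wrist")["img"]
cv2.imwrite("pics/a1.png",cv2.hconcat([a[140:480,220:520],b[140:480,170:470]])[:,:,::-1])
s=observe();print(s["eef_pos"],s["ft_force"])
```

```text
[0.60204602 0.33810093 0.09769512] [ 0.83143084 -0.09756153 -1.33296386]
```

View pics/a1.png

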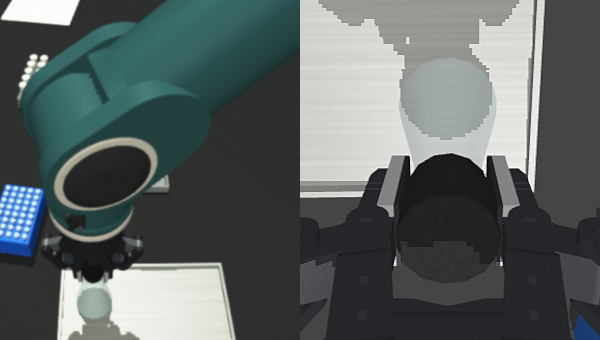

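The side crop shows the flask upright over the spill tray at (95,300), and the wrist crop shows the stopper firmly between the pads. About 6 mm remain, so I'll lower it and release.

Request:
play_rows(
  moves=[
    {"tx": 0,"ty": 0,"tz": 0.2,"rx": 0,"ry": 0,"rz": 0},
    {"tx": 0,"ty": 0,"tz": 0.2,"rx": 0,"ry": 0,"rz": 0},
    {"tx": 0,"ty": 0,"tz": 0.2,"rx": 0,"ry": 0,"rz": 0},
    {"tx": 0,"ty": 0,"tz": 0,"rx": 0,"ry": 0,"rz": 0},
    {"tx": 0,"ty": 0,"tz": 0,"rx": 0,"ry": 0,"rz": 0},
    {"tx": 0,"ty": 0,"tz": 0,"rx": 0,"ry": 0,"rz": 0},
    {"tx": 0,"ty": 0,"tz": 0,"rx": 0,"ry": 0,"rz": 0},
    {"tx": 0,"ty": 0,"tz": 0,"rx": 0,"ry": 0,"rz": 0},
    {"tx": 0,"ty": 0,"tz": 0,"rx": 0,"ry": 0,"rz": 0},
    {"tx": 0,"ty": 0,"tz": 0,"rx": 0,"ry": 0,"rz": 0},
  ],
)

```text
t: 8.25
eef_pos: [0.6021, 0.3382, 0.0921]
orientation: [[0.001, 1.0, 0.001], [1.0, -0.001, 0.001], [0.001, 0.001, -1.0]]
ft_force: [-2.7, -2.0, 11.3]
gripper_width: 0.35
finger_force: 60.0
```

Request:
play_rows(
  moves=[
    {"tx": 0,"ty": 0,"tz": 0,"rx": 0,"ry": 0,"rz": 0},
    {"tx": 0,"ty": 0,"tz": 0,"rx": 0,"ry": 0,"rz": 0},
    {"tx": 0,"ty": 0,"tz": 0,"rx": 0,"ry": 0,"rz": 0},
    {"tx": 0,"ty": 0,"tz": 0,"rx": 0,"ry": 0,"rz": 0},
    {"tx": 0,"ty": 0,"tz": -1,"rx": 0,"ry": 0,"rz": 0},
    {"tx": 0,"ty": 0,"tz": -2,"rx": 0,"ry": 0,"rz": 0},
    {"tx": 0,"ty": 0,"tz": -2,"rx": 0,"ry": 0,"rz": 0},
    {"tx": 0,"ty": 0,"tz": -2,"rx": 0,"ry": 0,"rz": 0},
    {"tx": 0,"ty": 0,"tz": -2,"rx": 0,"ry": 0,"rz": 0},
    {"tx": -1,"ty": 0,"tz": 0,"rx": 0,"ry": 0,"rz": 0},
  ],
  fingers=5,
)

```text
t: 9.25
eef_pos: [0.6028, 0.3296, 0.1848]
orientation: [[-0.001, 1.0, 0.004], [1.0, 0.001, 0.003], [0.003, 0.004, -1.0]]
ft_force: [0.4, 0.1, -1.1]
gripper_width: 0.581
finger_force: 0.0
```

Request:
play_rows(
  moves=[
    {"tx": -2,"ty": -0.6,"tz": 0,"rx": 0,"ry": 0,"rz": 0},
    {"tx": -3.5,"ty": -0.9,"tz": 0,"rx": 0,"ry": 0,"rz": 0},
    {"tx": -4,"ty": -1.1,"tz": 0,"rx": 0,"ry": 0,"rz": 0},
    {"tx": -4,"ty": -1.1,"tz": 0,"rx": 0,"ry": 0,"rz": 0},
    {"tx": -4,"ty": -1.1,"tz": 0,"rx": 0,"ry": 0,"rz": 0},
    {"tx": -4,"ty": -1.1,"tz": 0,"rx": 0,"ry": 0,"rz": 0},
    {"tx": -4,"ty": -1.1,"tz": 0,"rx": 0,"ry": 0,"rz": 0},
    {"tx": -3.4,"ty": -0.9,"tz": 0,"rx": 0,"ry": 0,"rz": 0},
    {"tx": -2,"ty": -0.5,"tz": 0,"rx": 0,"ry": 0,"rz": 0},
    {"tx": 0,"ty": 0,"tz": 0,"rx": 0,"ry": 0,"rz": 0},
  ],
)

```text
t: 10.25
eef_pos: [0.5169, 0.0157, 0.1817]
orientation: [[0.005, 1.0, 0.0], [1.0, -0.005, -0.0], [-0.0, 0.0, -1.0]]
ft_force: [0.2, 0.6, 1.3]
gripper_width: 0.587
finger_force: 0.0
```

```bash
python3 w.py w2
```

```text
[0.51687265 0.01572489 0.18174864]
0.125 px [318. 257.] 3013 z 0.135 rect 517.5 21.6 [31.1 31.4]
0.125 px [369. 352.] 1515 z 0.1349 rect 545.3 -36.0 [18.6 32.5]
0.048 px [414. 218.] 4546 z 0.0552 rect 585.0 20.5 [53.  53.4]
0.048 px [317. 188.] 234 z 0.055 rect 517.5 42.5 [ 2.4 41.9]
0.048 px [370. 263.] 338 z 0.0566 rect 557.7 -14.3 [ 9.5 38.6]
0.048 px [616. 395.] 842 z 0.0594 rect 760.0 -128.6 [18.4 38.3]
0.048 px [598. 419.] 409 z 0.06 rect 748.0 -151.8 [13.8 18.5]
0.048 px [627. 423.] 496 z 0.0597 rect 772.0 -155.6 [15.9 19.2]
```

Request:
play_rows(
  moves=[
    {"tx": 0.2,"ty": 0,"tz": 1,"rx": 0,"ry": 0,"rz": 0},
    {"tx": 0,"ty": 0,"tz": 1.5,"rx": 0,"ry": 0,"rz": 0},
    {"tx": 0,"ty": 0,"tz": 1.5,"rx": 0,"ry": 0,"rz": 0},
    {"tx": 0,"ty": 0,"tz": 1.5,"rx": 0,"ry": 0,"rz": 0},
    {"tx": 0,"ty": 0,"tz": 1.5,"rx": 0,"ry": 0,"rz": 0},
    {"tx": 0,"ty": 0,"tz": 1.2,"rx": 0,"ry": 0,"rz": 0},
    {"tx": 0,"ty": 0,"tz": 0.8,"rx": 0,"ry": 0,"rz": 0},
    {"tx": 0,"ty": 0,"tz": 0,"rx": 0,"ry": 0,"rz": 0},
    {"tx": 0,"ty": 0,"tz": 0,"rx": 0,"ry": 0,"rz": 0},
    {"tx": 0,"ty": 0,"tz": 0,"rx": 0,"ry": 0,"rz": 0},
  ],
)

```text
t: 11.3
eef_pos: [0.518, 0.0212, 0.0918]
orientation: [[0.001, 1.0, 0.001], [1.0, -0.001, 0.0], [0.0, 0.001, -1.0]]
ft_force: [0.8, -0.1, -0.2]
gripper_width: 0.582
finger_force: 0.0
```

Request:
play_rows(
  moves=[
    {"tx": 0,"ty": 0,"tz": 0,"rx": 0,"ry": 0,"rz": 0},
    {"tx": 0,"ty": 0,"tz": 0,"rx": 0,"ry": 0,"rz": 0},
    {"tx": 0,"ty": 0,"tz": 0,"rx": 0,"ry": 0,"rz": 0},
    {"tx": 0,"ty": 0,"tz": 0,"rx": 0,"ry": 0,"rz": 0},
    {"tx": 0,"ty": 0,"tz": 0,"rx": 0,"ry": 0,"rz": 0},
    {"tx": 0,"ty": 0,"tz": 0,"rx": 0,"ry": 0,"rz": 0},
    {"tx": 0,"ty": 0,"tz": -0.5,"rx": 0,"ry": 0,"rz": 0},
    {"tx": 0,"ty": 0,"tz": -1,"rx": 0,"ry": 0,"rz": 0},
    {"tx": 0,"ty": 0,"tz": -1.5,"rx": 0,"ry": 0,"rz": 0},
    {"tx": 0,"ty": 0,"tz": -2,"rx": 0,"ry": 0,"rz": 0},
  ],
  fingers=2.5,
)

```text
t: 12.3
eef_pos: [0.5173, 0.0209, 0.1421]
orientation: [[0.001, 1.0, -0.001], [1.0, -0.001, -0.0], [-0.0, -0.001, -1.0]]
ft_force: [0.1, 1.5, -1.4]
gripper_width: 0.356
finger_force: 59.5
```

Request:
play_rows(
  moves=[
    {"tx": 0,"ty": 0,"tz": -1.2,"rx": 0,"ry": 0,"rz": 0},
    {"tx": 1,"ty": -0.3,"tz": -0.8,"rx": 0,"ry": 0,"rz": 0},
    {"tx": 2.5,"ty": -0.6,"tz": 0,"rx": 0,"ry": 0,"rz": 0},
    {"tx": 3.5,"ty": -0.9,"tz": 0,"rx": 0,"ry": 0,"rz": 0},
    {"tx": 4,"ty": -1,"tz": 0,"rx": 0,"ry": 0,"rz": 0},
    {"tx": 4,"ty": -1,"tz": 0,"rx": 0,"ry": 0,"rz": 0},
    {"tx": 4,"ty": -1,"tz": 0,"rx": 0,"ry": 0,"rz": 0},
    {"tx": 4,"ty": -1,"tz": 0,"rx": 0,"ry": 0,"rz": 0},
    {"tx": 3.5,"ty": -0.9,"tz": 0,"rx": 0,"ry": 0,"rz": 0},
    {"tx": 2.5,"ty": -0.6,"tz": 0,"rx": 0,"ry": 0,"rz": 0},
  ],
)

```text
t: 13.3
eef_pos: [0.4429, 0.3142, 0.1611]
orientation: [[-0.002, 1.0, -0.001], [1.0, 0.002, 0.0], [0.0, -0.001, -1.0]]
ft_force: [0.3, -0.2, -2.2]
gripper_width: 0.36
finger_force: 59.6
```

Request:
play_rows(
  moves=[
    {"tx": 1.7,"ty": -0.3,"tz": 0,"rx": 0,"ry": 0,"rz": 0},
    {"tx": 1,"ty": -0.2,"tz": 0,"rx": 0,"ry": 0,"rz": 0},
    {"tx": 0,"ty": 0,"tz": 0.5,"rx": 0,"ry": 0,"rz": 0},
    {"tx": 0,"ty": 0,"tz": 1.2,"rx": 0,"ry": 0,"rz": 0},
    {"tx": 0,"ty": 0,"tz": 1.5,"rx": 0,"ry": 0,"rz": 0},
    {"tx": 0,"ty": 0,"tz": 1.5,"rx": 0,"ry": 0,"rz": 0},
    {"tx": 0,"ty": 0,"tz": 1,"rx": 0,"ry": 0,"rz": 0},
    {"tx": 0,"ty": 0,"tz": 0.5,"rx": 0,"ry": 0,"rz": 0},
    {"tx": 0,"ty": 0,"tz": 0.2,"rx": 0,"ry": 0,"rz": 0},
    {"tx": 0,"ty": 0,"tz": 0.2,"rx": 0,"ry": 0,"rz": 0},
  ],
)

```text
t: 14.3
eef_pos: [0.4401, 0.3382, 0.0954]
orientation: [[0.001, 1.0, 0.0], [1.0, -0.001, 0.0], [0.0, 0.0, -1.0]]
ft_force: [-0.3, 0.5, -2.2]
gripper_width: 0.359
finger_force: 59.6
```

Request:
play_rows(
  moves=[
    {"tx": 0,"ty": 0,"tz": 0.2,"rx": 0,"ry": 0,"rz": 0},
    {"tx": 0,"ty": 0,"tz": 0.1,"rx": 0,"ry": 0,"rz": 0},
    {"tx": 0,"ty": 0,"tz": 0,"rx": 0,"ry": 0,"rz": 0},
    {"tx": 0,"ty": 0,"tz": 0,"rx": 0,"ry": 0,"rz": 0},
    {"tx": 0,"ty": 0,"tz": 0,"rx": 0,"ry": 0,"rz": 0},
    {"tx": 0,"ty": 0,"tz": 0,"rx": 0,"ry": 0,"rz": 0},
    {"tx": 0,"ty": 0,"tz": 0,"rx": 0,"ry": 0,"rz": 0},
    {"tx": 0,"ty": 0,"tz": 0,"rx": 0,"ry": 0,"rz": 0},
    {"tx": 0,"ty": 0,"tz": 0,"rx": 0,"ry": 0,"rz": 0},
    {"tx": 0,"ty": 0,"tz": 0,"rx": 0,"ry": 0,"rz": 0},
  ],
)

```text
t: 15.3
eef_pos: [0.4399, 0.3381, 0.0923]
orientation: [[0.001, 1.0, -0.0], [1.0, -0.001, -0.0], [-0.0, -0.0, -1.0]]
ft_force: [-0.6, -0.4, -2.8]
gripper_width: 0.358
finger_force: 59.6
```

Request:
play_rows(
  moves=[
    {"tx": 0,"ty": 0,"tz": 0.05,"rx": 0,"ry": 0,"rz": 0},
    {"tx": 0,"ty": 0,"tz": 0.05,"rx": 0,"ry": 0,"rz": 0},
    {"tx": 0,"ty": 0,"tz": 0,"rx": 0,"ry": 0,"rz": 0},
    {"tx": 0,"ty": 0,"tz": 0,"rx": 0,"ry": 0,"rz": 0},
    {"tx": 0,"ty": 0,"tz": 0,"rx": 0,"ry": 0,"rz": 0},
    {"tx": 0,"ty": 0,"tz": 0,"rx": 0,"ry": 0,"rz": 0},
    {"tx": 0,"ty": 0,"tz": 0,"rx": 0,"ry": 0,"rz": 0},
    {"tx": 0,"ty": 0,"tz": 0,"rx": 0,"ry": 0,"rz": 0},
    {"tx": 0,"ty": 0,"tz": 0,"rx": 0,"ry": 0,"rz": 0},
    {"tx": 0,"ty": 0,"tz": 0,"rx": 0,"ry": 0,"rz": 0},
  ],
)

```text
t: 16.3
eef_pos: [0.4401, 0.3383, 0.092]
orientation: [[0.001, 1.0, 0.0], [1.0, -0.001, 0.001], [0.001, 0.0, -1.0]]
ft_force: [-2.9, -2.6, 10.3]
gripper_width: 0.358
finger_force: 60.8
```

Request:
play_rows(
  moves=[
    {"tx": 0,"ty": 0,"tz": 0,"rx": 0,"ry": 0,"rz": 0},
    {"tx": 0,"ty": 0,"tz": 0,"rx": 0,"ry": 0,"rz": 0},
    {"tx": 0,"ty": 0,"tz": 0,"rx": 0,"ry": 0,"rz": 0},
    {"tx": 0,"ty": 0,"tz": 0,"rx": 0,"ry": 0,"rz": 0},
    {"tx": 0,"ty": 0,"tz": -1,"rx": 0,"ry": 0,"rz": 0},
    {"tx": 0,"ty": 0,"tz": -2,"rx": 0,"ry": 0,"rz": 0},
    {"tx": 0,"ty": 0,"tz": -2,"rx": 0,"ry": 0,"rz": 0},
    {"tx": 0,"ty": 0,"tz": -2,"rx": 0,"ry": 0,"rz": 0},
    {"tx": 0,"ty": 0,"tz": -2,"rx": 0,"ry": 0,"rz": 0},
    {"tx": -1,"ty": 0,"tz": 0,"rx": 0,"ry": 0,"rz": 0},
  ],
  fingers=5,
)

```text
t: 17.3
eef_pos: [0.4407, 0.3296, 0.1842]
orientation: [[-0.0, 1.0, 0.003], [1.0, 0.0, 0.003], [0.003, 0.003, -1.0]]
ft_force: [0.1, -0.1, 0.0]
gripper_width: 0.587
finger_force: 0.0
```

Request:
play_rows(
  moves=[
    {"tx": -2,"ty": 0.6,"tz": 0,"rx": 0,"ry": 0,"rz": 0},
    {"tx": -3.5,"ty": 1.1,"tz": 0,"rx": 0,"ry": 0,"rz": 0},
    {"tx": -4.2,"ty": 1.3,"tz": 0,"rx": 0,"ry": 0,"rz": 0},
    {"tx": -4.2,"ty": 1.3,"tz": 0,"rx": 0,"ry": 0,"rz": 0},
    {"tx": -4.2,"ty": 1.3,"tz": 0,"rx": 0,"ry": 0,"rz": 0},
    {"tx": -4.2,"ty": 1.3,"tz": 0,"rx": 0,"ry": 0,"rz": 0},
    {"tx": -4.2,"ty": 1.3,"tz": 0,"rx": 0,"ry": 0,"rz": 0},
    {"tx": -4.2,"ty": 1.3,"tz": 0,"rx": 0,"ry": 0,"rz": 0},
    {"tx": -3.5,"ty": 1.1,"tz": 0,"rx": 0,"ry": 0,"rz": 0},
    {"tx": -2.3,"ty": 0.6,"tz": 0,"rx": 0,"ry": 0,"rz": 0},
  ],
)

```text
t: 18.3
eef_pos: [0.5516, -0.0404, 0.1814]
orientation: [[0.004, 1.0, 0.0], [1.0, -0.004, -0.001], [-0.001, 0.0, -1.0]]
ft_force: [0.3, 1.4, -0.2]
gripper_width: 0.582
finger_force: 0.0
```

```bash
python3 w.py w3
```

```text
[ 0.55157173 -0.04036592  0.1814115 ]
0.125 px [317. 258.] 3017 z 0.135 rect 551.7 -35.1 [31.3 31. ]
0.048 px [368. 136.] 5331 z 0.0552 rect 585.2 20.3 [53.4 53.1]
0.048 px [317. 189.] 288 z 0.0575 rect 550.6 -17.6 [48.5 17. ]
0.048 px [577. 335.] 561 z 0.0606 rect 750.2 -127.1 [16.6 18.2]
0.048 px [610. 338.] 555 z 0.0605 rect 775.9 -129.8 [16.8 18.4]
0.048 px [568. 364.] 526 z 0.0606 rect 747.3 -152.7 [16.4 18.2]
0.048 px [600. 366.] 546 z 0.0605 rect 773.0 -155.4 [17.2 18.3]
0.048 px [560. 389.] 347 z 0.0602 rect 746.4 -176.2 [10.9 17.6]
0.048 px [590. 394.] 523 z 0.0604 rect 770.2 -181.0 [16.7 19. ]
```

Good alignment. I'll descend and grip the round bottle.

Request:
play_rows(
  moves=[
    {"tx": 0,"ty": 0,"tz": 1,"rx": 0,"ry": 0,"rz": 0},
    {"tx": 0,"ty": 0,"tz": 1.5,"rx": 0,"ry": 0,"rz": 0},
    {"tx": 0,"ty": 0,"tz": 1.5,"rx": 0,"ry": 0,"rz": 0},
    {"tx": 0,"ty": 0,"tz": 1.5,"rx": 0,"ry": 0,"rz": 0},
    {"tx": 0,"ty": 0,"tz": 1.5,"rx": 0,"ry": 0,"rz": 0},
    {"tx": 0,"ty": 0,"tz": 1.2,"rx": 0,"ry": 0,"rz": 0},
    {"tx": 0,"ty": 0,"tz": 0.8,"rx": 0,"ry": 0,"rz": 0},
    {"tx": 0,"ty": 0,"tz": 0,"rx": 0,"ry": 0,"rz": 0},
    {"tx": 0,"ty": 0,"tz": 0,"rx": 0,"ry": 0,"rz": 0},
    {"tx": 0,"ty": 0,"tz": 0,"rx": 0,"ry": 0,"rz": 0},
  ],
)

```text
t: 19.35
eef_pos: [0.552, -0.037, 0.0919]
orientation: [[0.001, 1.0, 0.001], [1.0, -0.001, 0.0], [0.0, 0.001, -1.0]]
ft_force: [0.1, -0.4, -0.4]
gripper_width: 0.586
finger_force: 0.0
```

Request:
play_rows(
  moves=[
    {"tx": 0,"ty": 0,"tz": 0,"rx": 0,"ry": 0,"rz": 0},
    {"tx": 0,"ty": 0,"tz": 0,"rx": 0,"ry": 0,"rz": 0},
    {"tx": 0,"ty": 0,"tz": 0,"rx": 0,"ry": 0,"rz": 0},
    {"tx": 0,"ty": 0,"tz": 0,"rx": 0,"ry": 0,"rz": 0},
    {"tx": 0,"ty": 0,"tz": 0,"rx": 0,"ry": 0,"rz": 0},
    {"tx": 0,"ty": 0,"tz": 0,"rx": 0,"ry": 0,"rz": 0},
    {"tx": 0,"ty": 0,"tz": -0.5,"rx": 0,"ry": 0,"rz": 0},
    {"tx": 0,"ty": 0,"tz": -1,"rx": 0,"ry": 0,"rz": 0},
    {"tx": 0,"ty": 0,"tz": -1.5,"rx": 0,"ry": 0,"rz": 0},
    {"tx": 0,"ty": 0,"tz": -2,"rx": 0,"ry": 0,"rz": 0},
  ],
  fingers=2.5,
)

```text
t: 20.35
eef_pos: [0.5513, -0.0371, 0.1425]
orientation: [[0.001, 1.0, -0.001], [1.0, -0.001, -0.0], [-0.0, -0.001, -1.0]]
ft_force: [0.5, 0.0, -2.2]
gripper_width: 0.354
finger_force: 59.5
```

Request:
play_rows(
  moves=[
    {"tx": 0,"ty": 0,"tz": -1.5,"rx": 0,"ry": 0,"rz": 0},
    {"tx": 0,"ty": 0,"tz": -1,"rx": 0,"ry": 0,"rz": 0},
    {"tx": 1,"ty": -0.1,"tz": 0,"rx": 0,"ry": 0,"rz": 0},
    {"tx": 2.5,"ty": -0.2,"tz": 0,"rx": 0,"ry": 0,"rz": 0},
    {"tx": 3.5,"ty": -0.3,"tz": 0,"rx": 0,"ry": 0,"rz": 0},
    {"tx": 4,"ty": -0.3,"tz": 0,"rx": 0,"ry": 0,"rz": 0},
    {"tx": 4,"ty": -0.3,"tz": 0,"rx": 0,"ry": 0,"rz": 0},
    {"tx": 4,"ty": -0.3,"tz": 0,"rx": 0,"ry": 0,"rz": 0},
    {"tx": 4,"ty": -0.3,"tz": 0,"rx": 0,"ry": 0,"rz": 0},
    {"tx": 4,"ty": -0.3,"tz": 0,"rx": 0,"ry": 0,"rz": 0},
  ],
)

```text
t: 21.35
eef_pos: [0.5297, 0.2354, 0.1656]
orientation: [[0.0, 1.0, -0.001], [1.0, -0.0, -0.0], [-0.0, -0.001, -1.0]]
ft_force: [0.1, 0.0, -2.3]
gripper_width: 0.36
finger_force: 59.6
```

Request:
play_rows(
  moves=[
    {"tx": 3.5,"ty": -0.3,"tz": 0,"rx": 0,"ry": 0,"rz": 0},
    {"tx": 3,"ty": -0.3,"tz": 0,"rx": 0,"ry": 0,"rz": 0},
    {"tx": 2,"ty": -0.2,"tz": 0,"rx": 0,"ry": 0,"rz": 0},
    {"tx": 1.5,"ty": -0.2,"tz": 0,"rx": 0,"ry": 0,"rz": 0},
    {"tx": 0.5,"ty": 0,"tz": 0,"rx": 0,"ry": 0,"rz": 0},
    {"tx": 0,"ty": 0,"tz": 0.8,"rx": 0,"ry": 0,"rz": 0},
    {"tx": 0,"ty": 0,"tz": 1.4,"rx": 0,"ry": 0,"rz": 0},
    {"tx": 0,"ty": 0,"tz": 1.5,"rx": 0,"ry": 0,"rz": 0},
    {"tx": 0,"ty": 0,"tz": 1.4,"rx": 0,"ry": 0,"rz": 0},
    {"tx": 0,"ty": 0,"tz": 0.8,"rx": 0,"ry": 0,"rz": 0},
  ],
)

```text
t: 22.35
eef_pos: [0.5204, 0.3371, 0.1052]
orientation: [[0.002, 1.0, -0.002], [1.0, -0.002, -0.002], [-0.002, -0.002, -1.0]]
ft_force: [0.2, -0.3, -1.7]
gripper_width: 0.36
finger_force: 59.6
```

Request:
play_rows(
  moves=[
    {"tx": 0,"ty": 0,"tz": 0.5,"rx": 0,"ry": 0,"rz": 0},
    {"tx": 0,"ty": 0,"tz": 0.5,"rx": 0,"ry": 0,"rz": 0},
    {"tx": 0,"ty": 0,"tz": 0.3,"rx": 0,"ry": 0,"rz": 0},
    {"tx": 0,"ty": 0,"tz": 0.1,"rx": 0,"ry": 0,"rz": 0},
    {"tx": 0,"ty": 0,"tz": 0.1,"rx": 0,"ry": 0,"rz": 0},
    {"tx": 0,"ty": 0,"tz": 0.1,"rx": 0,"ry": 0,"rz": 0},
    {"tx": 0,"ty": 0,"tz": 0,"rx": 0,"ry": 0,"rz": 0},
    {"tx": 0,"ty": 0,"tz": 0,"rx": 0,"ry": 0,"rz": 0},
    {"tx": 0,"ty": 0,"tz": 0,"rx": 0,"ry": 0,"rz": 0},
    {"tx": 0,"ty": 0,"tz": 0,"rx": 0,"ry": 0,"rz": 0},
  ],
)

```text
t: 23.35
eef_pos: [0.5211, 0.3383, 0.092]
orientation: [[0.001, 1.0, 0.001], [1.0, -0.001, 0.001], [0.001, 0.001, -1.0]]
ft_force: [-1.5, -2.1, 5.6]
gripper_width: 0.356
finger_force: 60.3
```

Request:
play_rows(
  moves=[
    {"tx": 0,"ty": 0,"tz": 0,"rx": 0,"ry": 0,"rz": 0},
    {"tx": 0,"ty": 0,"tz": 0,"rx": 0,"ry": 0,"rz": 0},
    {"tx": 0,"ty": 0,"tz": 0,"rx": 0,"ry": 0,"rz": 0},
    {"tx": 0,"ty": 0,"tz": 0,"rx": 0,"ry": 0,"rz": 0},
    {"tx": 0,"ty": 0,"tz": -1,"rx": 0,"ry": 0,"rz": 0},
    {"tx": 0,"ty": 0,"tz": -2,"rx": 0,"ry": 0,"rz": 0},
    {"tx": 0,"ty": 0,"tz": -2,"rx": 0,"ry": 0,"rz": 0},
    {"tx": 0,"ty": 0,"tz": -2,"rx": 0,"ry": 0,"rz": 0},
    {"tx": 0,"ty": 0,"tz": -2,"rx": 0,"ry": 0,"rz": 0},
    {"tx": -1,"ty": 0,"tz": 0,"rx": 0,"ry": 0,"rz": 0},
  ],
  fingers=5,
)

```text
t: 24.35
eef_pos: [0.5217, 0.3296, 0.1845]
orientation: [[-0.001, 1.0, 0.003], [1.0, 0.001, 0.003], [0.003, 0.003, -1.0]]
ft_force: [-0.1, 0.7, -0.1]
gripper_width: 0.585
finger_force: 0.0
```

Request:
play_rows(
  moves=[
    {"tx": -2,"ty": 0.4,"tz": 0,"rx": 0,"ry": 0,"rz": 0},
    {"tx": -3.5,"ty": 0.7,"tz": 0,"rx": 0,"ry": 0,"rz": 0},
    {"tx": -4,"ty": 0.9,"tz": 0,"rx": 0,"ry": 0,"rz": 0},
    {"tx": -4,"ty": 0.9,"tz": 0,"rx": 0,"ry": 0,"rz": 0},
    {"tx": -4,"ty": 0.9,"tz": 0,"rx": 0,"ry": 0,"rz": 0},
    {"tx": -4,"ty": 0.9,"tz": 0,"rx": 0,"ry": 0,"rz": 0},
    {"tx": -4,"ty": 0.9,"tz": 0,"rx": 0,"ry": 0,"rz": 0},
    {"tx": -3.4,"ty": 0.5,"tz": 0,"rx": 0,"ry": 0,"rz": 0},
    {"tx": -2,"ty": 0.3,"tz": 0,"rx": 0,"ry": 0,"rz": 0},
    {"tx": 0,"ty": 0,"tz": 0,"rx": 0,"ry": 0,"rz": 0},
  ],
  fingers=7,
)

```text
t: 25.35
eef_pos: [0.5846, 0.0151, 0.1816]
orientation: [[0.006, 1.0, 0.0], [1.0, -0.006, -0.001], [-0.001, 0.0, -1.0]]
ft_force: [0.0, 0.6, 1.3]
gripper_width: 0.818
finger_force: 0.0
```

```bash
python3 w.py w4 | head -8
python3 - <<'E'
from plant import viewer
import cv2,pickle
c=viewer.camera("scene");pickle.dump(c,open("s1.pkl","wb"));cv2.imwrite("pics/s1.png",cv2.hconcat([c["img"][140:300,220:460],pickle.load(open("w4.pkl","rb"))["img"][::3,::3]])[:,:,::-1])
E
```

```text
[0.58459331 0.01505355 0.18164772]
0.048 px [589.   7.] 265 z 0.0529 rect 752.0 151.6 [15.8  7.6]
0.048 px [611.  11.] 295 z 0.0525 rect 764.5 149.8 [15.  10.8]
0.048 px [318. 217.] 4492 z 0.0551 rect 585.4 20.7 [53.  53.2]
0.048 px [501. 468.] 465 z 0.0602 rect 741.7 -203.1 [17.1 41.6]
```

View pics/s1.png

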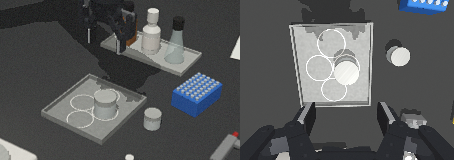

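The scene crop shows round bottle and flask upright in the spill tray, with the square one partly hidden behind the gripper at (130,45). The wrist crop shows the tin alone at (345,70) with the white place circles. Now the tin.

Request:
play_rows(
  moves=[
    {"tx": 0,"ty": 0,"tz": 1,"rx": 0,"ry": 0,"rz": 0},
    {"tx": 0,"ty": 0,"tz": 2,"rx": 0,"ry": 0,"rz": 0},
    {"tx": 0,"ty": 0,"tz": 2.5,"rx": 0,"ry": 0,"rz": 0},
    {"tx": 0,"ty": 0,"tz": 2.5,"rx": 0,"ry": 0,"rz": 0},
    {"tx": 0,"ty": 0,"tz": 2.5,"rx": 0,"ry": 0,"rz": 0},
    {"tx": 0,"ty": 0,"tz": 2.5,"rx": 0,"ry": 0,"rz": 0},
    {"tx": 0,"ty": 0,"tz": 1.5,"rx": 0,"ry": 0,"rz": 0},
    {"tx": 0,"ty": 0,"tz": 1,"rx": 0,"ry": 0,"rz": 0},
    {"tx": 0,"ty": 0,"tz": 0.5,"rx": 0,"ry": 0,"rz": 0},
    {"tx": 0,"ty": 0,"tz": 0,"rx": 0,"ry": 0,"rz": 0},
  ],
)

```text
t: 26.45
eef_pos: [0.5847, 0.0191, 0.0213]
orientation: [[0.001, 1.0, -0.0], [1.0, -0.001, -0.0], [-0.0, -0.0, -1.0]]
ft_force: [-0.1, 0.4, 0.5]
gripper_width: 0.823
finger_force: 0.0
```

Request:
play_rows(
  moves=[
    {"tx": 0,"ty": 0,"tz": 0.5,"rx": 0,"ry": 0,"rz": 0},
    {"tx": 0,"ty": 0,"tz": 0,"rx": 0,"ry": 0,"rz": 0},
    {"tx": 0,"ty": 0,"tz": 0,"rx": 0,"ry": 0,"rz": 0},
    {"tx": 0,"ty": 0,"tz": 0,"rx": 0,"ry": 0,"rz": 0},
    {"tx": 0,"ty": 0,"tz": 0,"rx": 0,"ry": 0,"rz": 0},
    {"tx": 0,"ty": 0,"tz": 0,"rx": 0,"ry": 0,"rz": 0},
    {"tx": 0,"ty": 0,"tz": 0,"rx": 0,"ry": 0,"rz": 0},
    {"tx": 0,"ty": 0,"tz": 0,"rx": 0,"ry": 0,"rz": 0},
    {"tx": 0,"ty": 0,"tz": 0,"rx": 0,"ry": 0,"rz": 0},
    {"tx": 0,"ty": 0,"tz": 0,"rx": 0,"ry": 0,"rz": 0},
  ],
  fingers=4.8,
)

```text
t: 27.45
eef_pos: [0.5852, 0.0191, 0.0169]
orientation: [[0.001, 1.0, 0.001], [1.0, -0.001, 0.0], [0.0, 0.001, -1.0]]
ft_force: [-0.0, 0.6, 6.2]
gripper_width: 0.616
finger_force: 62.8
```

Request:
play_rows(
  moves=[
    {"tx": 0,"ty": 0,"tz": -0.5,"rx": 0,"ry": 0,"rz": 0},
    {"tx": 0,"ty": 0,"tz": -1,"rx": 0,"ry": 0,"rz": 0},
    {"tx": 0,"ty": 0,"tz": -1.8,"rx": 0,"ry": 0,"rz": 0},
    {"tx": 0,"ty": 0,"tz": -2,"rx": 0,"ry": 0,"rz": 0},
    {"tx": 0,"ty": 0,"tz": -2,"rx": 0,"ry": 0,"rz": 0},
    {"tx": 0,"ty": 0,"tz": -1.7,"rx": 0,"ry": 0,"rz": 0},
    {"tx": 0,"ty": 0,"tz": -1,"rx": 0,"ry": 0,"rz": 0},
    {"tx": -0.8,"ty": -0.2,"tz": 0,"rx": 0,"ry": 0,"rz": 0},
    {"tx": -2,"ty": -0.5,"tz": 0,"rx": 0,"ry": 0,"rz": 0},
    {"tx": -3,"ty": -0.7,"tz": 0,"rx": 0,"ry": 0,"rz": 0},
  ],
)

```text
t: 28.45
eef_pos: [0.57, -0.0387, 0.1155]
orientation: [[-0.002, 1.0, -0.001], [1.0, 0.002, 0.0], [0.0, -0.001, -1.0]]
ft_force: [0.4, -0.6, -2.3]
gripper_width: 0.62
finger_force: 63.0
```

Request:
play_rows(
  moves=[
    {"tx": -3.5,"ty": -0.8,"tz": 0,"rx": 0,"ry": 0,"rz": 0},
    {"tx": -3.5,"ty": -0.8,"tz": 0,"rx": 0,"ry": 0,"rz": 0},
    {"tx": -3.5,"ty": -0.8,"tz": 0,"rx": 0,"ry": 0,"rz": 0},
    {"tx": -3.5,"ty": -0.8,"tz": 0,"rx": 0,"ry": 0,"rz": 0},
    {"tx": -3.5,"ty": -0.8,"tz": 0,"rx": 0,"ry": 0,"rz": 0},
    {"tx": -3.3,"ty": -0.8,"tz": 0,"rx": 0,"ry": 0,"rz": 0},
    {"tx": -2.8,"ty": -0.7,"tz": 0,"rx": 0,"ry": 0,"rz": 0},
    {"tx": -2,"ty": -0.5,"tz": 0,"rx": 0,"ry": 0,"rz": 0},
    {"tx": -1.1,"ty": -0.35,"tz": 0,"rx": 0,"ry": 0,"rz": 0},
    {"tx": -0.5,"ty": -0.2,"tz": 0,"rx": 0,"ry": 0,"rz": 0},
  ],
)

```text
t: 29.45
eef_pos: [0.5039, -0.3119, 0.1158]
orientation: [[0.002, 1.0, -0.001], [1.0, -0.002, 0.0], [0.0, -0.001, -1.0]]
ft_force: [0.6, 0.3, -1.2]
gripper_width: 0.612
finger_force: 63.0
```

Request:
play_rows(
  moves=[
    {"tx": 0,"ty": 0,"tz": 0.5,"rx": 0,"ry": 0,"rz": 0},
    {"tx": 0,"ty": 0,"tz": 1,"rx": 0,"ry": 0,"rz": 0},
    {"tx": 0,"ty": 0,"tz": 1,"rx": 0,"ry": 0,"rz": 0},
    {"tx": 0,"ty": 0,"tz": 0.8,"rx": 0,"ry": 0,"rz": 0},
    {"tx": 0,"ty": 0,"tz": 0.6,"rx": 0,"ry": 0,"rz": 0},
    {"tx": 0,"ty": 0,"tz": 0.4,"rx": 0,"ry": 0,"rz": 0},
    {"tx": 0,"ty": 0,"tz": 0.2,"rx": 0,"ry": 0,"rz": 0},
    {"tx": 0,"ty": 0,"tz": 0,"rx": 0,"ry": 0,"rz": 0},
    {"tx": 0,"ty": 0,"tz": 0,"rx": 0,"ry": 0,"rz": 0},
    {"tx": 0,"ty": 0,"tz": 0,"rx": 0,"ry": 0,"rz": 0},
  ],
)

```text
t: 30.45
eef_pos: [0.505, -0.3111, 0.0717]
orientation: [[0.001, 1.0, 0.0], [1.0, -0.001, -0.0], [-0.0, 0.0, -1.0]]
ft_force: [-0.2, -0.1, -1.5]
gripper_width: 0.617
finger_force: 63.0
```

Run:
```python
from plant import viewer,observe
from h import *
import cv2
print(observe()["eef_pos"])
o=[]
for n,b in (("scene",(120,200,270,370)),("side",(290,110,440,230))):
    c=viewer.camera(n); P=cloud(c); o.append(cv2.resize(c["img"][b[1]:b[3],b[0]:b[2]],(390,390)))
    m=np.zeros((480,640),bool); m[b[1]:b[3],b[0]:b[2]]=1
    for lo,hi in ((.048,.06),(.10,.117)):
        q=P[m&(P[...,2]>lo)&(P[...,2]<hi)]
        if len(q): print(n,lo,len(q),cv2.minEnclosingCircle(np.float32(q[:,:2]*1000)))
cv2.imwrite("pics/p1.png",cv2.hconcat(o)[:,:,::-1])
```

```text
[ 0.50502474 -0.31106145  0.07165519]
scene 0.048 1342 ((482.5196533203125, -333.7712707519531), 91.65656280517578)
scene 0.1 386 ((507.21685791015625, -310.7586975097656), 38.49969482421875)
side 0.048 732 ((491.62738037109375, -306.7601623535156), 116.47450256347656)
side 0.1 327 ((503.8133544921875, -304.8669738769531), 39.83738327026367)
```

View pics/p1.png

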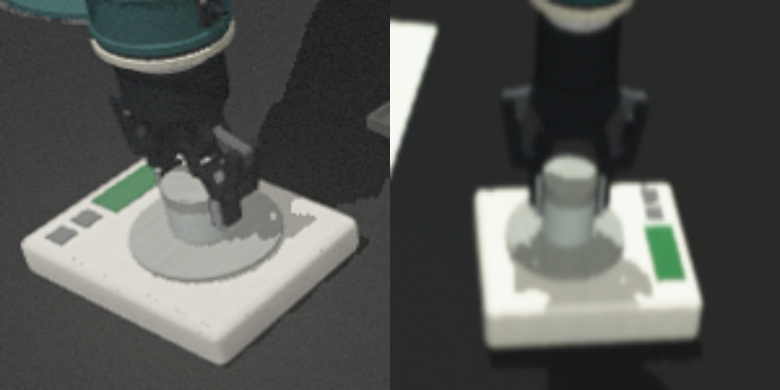

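Both views show the tin upright just above the pan's middle. I'll lower it the last 4 mm.

Request:
play_rows(
  moves=[
    {"tx": 0,"ty": 0.1,"tz": 0.1,"rx": 0,"ry": 0,"rz": 0},
    {"tx": 0,"ty": 0,"tz": 0.1,"rx": 0,"ry": 0,"rz": 0},
    {"tx": 0,"ty": 0,"tz": 0.1,"rx": 0,"ry": 0,"rz": 0},
    {"tx": 0,"ty": 0,"tz": 0.05,"rx": 0,"ry": 0,"rz": 0},
    {"tx": 0,"ty": 0,"tz": 0.05,"rx": 0,"ry": 0,"rz": 0},
    {"tx": 0,"ty": 0,"tz": 0,"rx": 0,"ry": 0,"rz": 0},
    {"tx": 0,"ty": 0,"tz": 0,"rx": 0,"ry": 0,"rz": 0},
    {"tx": 0,"ty": 0,"tz": 0,"rx": 0,"ry": 0,"rz": 0},
    {"tx": 0,"ty": 0,"tz": 0,"rx": 0,"ry": 0,"rz": 0},
    {"tx": 0,"ty": 0,"tz": 0,"rx": 0,"ry": 0,"rz": 0},
  ],
)

```text
t: 31.55
eef_pos: [0.5059, -0.311, 0.0679]
orientation: [[0.001, 1.0, 0.0], [1.0, -0.001, 0.0], [0.0, 0.0, -1.0]]
ft_force: [-3.3, 3.2, 10.7]
gripper_width: 0.618
finger_force: 63.9
```

Request:
play_rows(
  moves=[
    {"tx": 0,"ty": 0,"tz": 0,"rx": 0,"ry": 0,"rz": 0},
    {"tx": 0,"ty": 0,"tz": 0,"rx": 0,"ry": 0,"rz": 0},
    {"tx": 0,"ty": 0,"tz": 0,"rx": 0,"ry": 0,"rz": 0},
    {"tx": 0,"ty": 0,"tz": 0,"rx": 0,"ry": 0,"rz": 0},
    {"tx": 0,"ty": 0,"tz": -1,"rx": 0,"ry": 0,"rz": 0},
    {"tx": 0,"ty": 0,"tz": -2,"rx": 0,"ry": 0,"rz": 0},
    {"tx": 0,"ty": 0,"tz": -3,"rx": 0,"ry": 0,"rz": 0},
    {"tx": 0,"ty": 0,"tz": -3,"rx": 0,"ry": 0,"rz": 0},
    {"tx": 0,"ty": 0,"tz": -2.5,"rx": 0,"ry": 0,"rz": 0},
    {"tx": 1.9,"ty": 0,"tz": 0,"rx": 0,"ry": 0,"rz": 0},
  ],
  fingers=7,
)

```text
t: 32.55
eef_pos: [0.5065, -0.2948, 0.1865]
orientation: [[0.004, 1.0, 0.005], [1.0, -0.004, -0.003], [-0.003, 0.005, -1.0]]
ft_force: [0.2, -0.5, -0.2]
gripper_width: 0.821
finger_force: 0.0
```

Request:
play_rows(
  moves=[
    {"tx": 4,"ty": 0.1,"tz": 0,"rx": 0,"ry": 0,"rz": 0},
    {"tx": 4,"ty": 0.1,"tz": 0,"rx": 0,"ry": 0,"rz": 0},
    {"tx": 4,"ty": 0.1,"tz": 0,"rx": 0,"ry": 0,"rz": 0},
    {"tx": 4,"ty": 0.1,"tz": 0,"rx": 0,"ry": 0,"rz": 0},
    {"tx": 4,"ty": 0.1,"tz": 0,"rx": 0,"ry": 0,"rz": 0},
    {"tx": 4,"ty": 0.1,"tz": 0,"rx": 0,"ry": 0,"rz": 0},
    {"tx": 4,"ty": 0.1,"tz": 0,"rx": 0,"ry": 0,"rz": 0},
    {"tx": 4,"ty": 0.1,"tz": 0,"rx": 0,"ry": 0,"rz": 0},
    {"tx": 4,"ty": 0.1,"tz": 0,"rx": 0,"ry": 0,"rz": 0},
    {"tx": 4,"ty": 0.1,"tz": 0,"rx": 0,"ry": 0,"rz": 0},
  ],
  fingers=5,
)

```text
t: 33.55
eef_pos: [0.5161, 0.1096, 0.1832]
orientation: [[0.001, 1.0, 0.001], [1.0, -0.001, 0.0], [0.0, 0.001, -1.0]]
ft_force: [1.2, -0.1, 0.3]
gripper_width: 0.583
finger_force: 0.0
```

Run:
```python
from plant import viewer,observe
from h import *
import cv2,pickle
print(observe()["eef_pos"])
for n,b in (("scene",(120,200,270,370)),("side",(290,110,440,230))):
    c=viewer.camera(n); P=cloud(c); pickle.dump(c,open(n+"2.pkl","wb"))
    m=np.zeros((480,640),bool); m[b[1]:b[3],b[0]:b[2]]=1
    q=P[m&(P[...,2]>.10)&(P[...,2]<.112)]
    print(n,len(q),cv2.minAreaRect(np.float32(q[:,:2]*1000)),np.median(q[:,2]))
```

```text
[0.51613333 0.10959374 0.1831605 ]
scene 430 ((505.7500915527344, -311.9539489746094), (52.26947021484375, 53.109127044677734), 47.437137603759766) 0.10469760428467778
side 0 ((0.0, 0.0), (0.0, 0.0), 0.0) nan
  return _methods._mean(a, axis=axis, dtype=dtype,
  ret = ret.dtype.type(ret / rcount)
```

Request:
play_rows(
  moves=[
    {"tx": 3.5,"ty": 0.1,"tz": 0,"rx": 0,"ry": 0,"rz": 0},
    {"tx": 4,"ty": 0.1,"tz": 0,"rx": 0,"ry": 0,"rz": 0},
    {"tx": 4,"ty": 0.1,"tz": 0,"rx": 0,"ry": 0,"rz": 0},
    {"tx": 4,"ty": 0.1,"tz": 0,"rx": 0,"ry": 0,"rz": 0},
    {"tx": 3.5,"ty": 0.1,"tz": 0,"rx": 0,"ry": 0,"rz": 0},
    {"tx": 2.5,"ty": 0,"tz": 0,"rx": 0,"ry": 0,"rz": 0},
    {"tx": 1.4,"ty": 0,"tz": 0,"rx": 0,"ry": 0,"rz": 0},
    {"tx": 0,"ty": 0,"tz": 0.6,"rx": 0,"ry": 0,"rz": 0},
    {"tx": 0,"ty": 0,"tz": 1,"rx": 0,"ry": 0,"rz": 0},
    {"tx": 0,"ty": 0,"tz": 1.5,"rx": 0,"ry": 0,"rz": 0},
  ],
)

```text
t: 34.65
eef_pos: [0.522, 0.3355, 0.1509]
orientation: [[0.003, 1.0, 0.001], [1.0, -0.003, -0.0], [-0.0, 0.001, -1.0]]
ft_force: [0.3, -0.5, 0.5]
gripper_width: 0.588
finger_force: 0.0
```

Request:
play_rows(
  moves=[
    {"tx": 0,"ty": 0,"tz": 1.5,"rx": 0,"ry": 0,"rz": 0},
    {"tx": 0,"ty": 0,"tz": 1.5,"rx": 0,"ry": 0,"rz": 0},
    {"tx": 0,"ty": 0,"tz": 1.5,"rx": 0,"ry": 0,"rz": 0},
    {"tx": 0,"ty": 0,"tz": 1,"rx": 0,"ry": 0,"rz": 0},
    {"tx": 0,"ty": 0,"tz": 0.5,"rx": 0,"ry": 0,"rz": 0},
    {"tx": 0,"ty": 0,"tz": 0,"rx": 0,"ry": 0,"rz": 0},
    {"tx": 0,"ty": 0,"tz": 0,"rx": 0,"ry": 0,"rz": 0},
    {"tx": 0,"ty": 0,"tz": 0,"rx": 0,"ry": 0,"rz": 0},
    {"tx": 0,"ty": 0,"tz": 0,"rx": 0,"ry": 0,"rz": 0},
    {"tx": 0,"ty": 0,"tz": 0,"rx": 0,"ry": 0,"rz": 0},
  ],
)

```text
t: 35.65
eef_pos: [0.5215, 0.3372, 0.0916]
orientation: [[0.001, 1.0, 0.0], [1.0, -0.001, 0.0], [0.0, 0.0, -1.0]]
ft_force: [0.5, 0.1, -0.3]
gripper_width: 0.582
finger_force: 0.0
```

Request:
play_rows(
  moves=[
    {"tx": 0.1,"ty": 0,"tz": 0,"rx": 0,"ry": 0,"rz": 0},
    {"tx": 0,"ty": 0,"tz": 0,"rx": 0,"ry": 0,"rz": 0},
    {"tx": 0,"ty": 0,"tz": 0,"rx": 0,"ry": 0,"rz": 0},
    {"tx": 0,"ty": 0,"tz": 0,"rx": 0,"ry": 0,"rz": 0},
    {"tx": 0,"ty": 0,"tz": 0,"rx": 0,"ry": 0,"rz": 0},
    {"tx": 0,"ty": 0,"tz": 0,"rx": 0,"ry": 0,"rz": 0},
    {"tx": 0,"ty": 0,"tz": 0,"rx": 0,"ry": 0,"rz": 0},
    {"tx": 0,"ty": 0,"tz": 0,"rx": 0,"ry": 0,"rz": 0},
    {"tx": 0,"ty": 0,"tz": 0,"rx": 0,"ry": 0,"rz": 0},
    {"tx": 0,"ty": 0,"tz": 0,"rx": 0,"ry": 0,"rz": 0},
  ],
  fingers=2.5,
)

```text
t: 36.65
eef_pos: [0.5215, 0.3383, 0.0916]
orientation: [[0.001, 1.0, 0.0], [1.0, -0.001, 0.0], [0.0, 0.0, -1.0]]
ft_force: [-1.5, -0.2, 5.6]
gripper_width: 0.36
finger_force: 59.0
```

Request:
play_rows(
  moves=[
    {"tx": 0,"ty": 0,"tz": -0.5,"rx": 0,"ry": 0,"rz": 0},
    {"tx": 0,"ty": 0,"tz": -1.5,"rx": 0,"ry": 0,"rz": 0},
    {"tx": 0,"ty": 0,"tz": -2,"rx": 0,"ry": 0,"rz": 0},
    {"tx": 0,"ty": 0,"tz": -2,"rx": 0,"ry": 0,"rz": 0},
    {"tx": 0,"ty": 0,"tz": -1.5,"rx": 0,"ry": 0,"rz": 0},
    {"tx": -1,"ty": 0.1,"tz": 0,"rx": 0,"ry": 0,"rz": 0},
    {"tx": -2.5,"ty": 0.2,"tz": 0,"rx": 0,"ry": 0,"rz": 0},
    {"tx": -3.5,"ty": 0.3,"tz": 0,"rx": 0,"ry": 0,"rz": 0},
    {"tx": -4,"ty": 0.3,"tz": 0,"rx": 0,"ry": 0,"rz": 0},
    {"tx": -4,"ty": 0.3,"tz": 0,"rx": 0,"ry": 0,"rz": 0},
  ],
)

```text
t: 37.65
eef_pos: [0.5327, 0.1857, 0.1656]
orientation: [[0.001, 1.0, -0.001], [1.0, -0.001, -0.001], [-0.001, -0.001, -1.0]]
ft_force: [1.6, -0.6, -1.7]
gripper_width: 0.356
finger_force: 59.6
```

Request:
play_rows(
  moves=[
    {"tx": -4,"ty": 0.3,"tz": 0,"rx": 0,"ry": 0,"rz": 0},
    {"tx": -4,"ty": 0.3,"tz": 0,"rx": 0,"ry": 0,"rz": 0},
    {"tx": -4,"ty": 0.3,"tz": 0,"rx": 0,"ry": 0,"rz": 0},
    {"tx": -3.5,"ty": 0.3,"tz": 0,"rx": 0,"ry": 0,"rz": 0},
    {"tx": -3,"ty": 0.2,"tz": 0,"rx": 0,"ry": 0,"rz": 0},
    {"tx": -2,"ty": 0.2,"tz": 0,"rx": 0,"ry": 0,"rz": 0},
    {"tx": -1.5,"ty": 0.2,"tz": 0,"rx": 0,"ry": 0,"rz": 0},
    {"tx": -0.5,"ty": 0.05,"tz": 0,"rx": 0,"ry": 0,"rz": 0},
    {"tx": 0,"ty": 0,"tz": 0.5,"rx": 0,"ry": 0,"rz": 0},
    {"tx": 0,"ty": 0,"tz": 1,"rx": 0,"ry": 0,"rz": 0},
  ],
)

```text
t: 38.65
eef_pos: [0.5517, -0.0362, 0.1509]
orientation: [[0.0, 1.0, 0.001], [1.0, -0.0, 0.0], [0.0, 0.001, -1.0]]
ft_force: [0.3, -0.2, -1.6]
gripper_width: 0.357
finger_force: 59.6
```

Request:
play_rows(
  moves=[
    {"tx": 0,"ty": 0,"tz": 1.5,"rx": 0,"ry": 0,"rz": 0},
    {"tx": 0,"ty": 0,"tz": 1.5,"rx": 0,"ry": 0,"rz": 0},
    {"tx": 0,"ty": 0,"tz": 1.2,"rx": 0,"ry": 0,"rz": 0},
    {"tx": 0,"ty": 0,"tz": 0.8,"rx": 0,"ry": 0,"rz": 0},
    {"tx": 0,"ty": 0,"tz": 0.4,"rx": 0,"ry": 0,"rz": 0},
    {"tx": 0,"ty": 0,"tz": 0.2,"rx": 0,"ry": 0,"rz": 0},
    {"tx": 0,"ty": 0,"tz": 0,"rx": 0,"ry": 0,"rz": 0},
    {"tx": 0,"ty": 0,"tz": 0,"rx": 0,"ry": 0,"rz": 0},
    {"tx": 0,"ty": 0,"tz": 0,"rx": 0,"ry": 0,"rz": 0},
    {"tx": 0,"ty": 0,"tz": 0,"rx": 0,"ry": 0,"rz": 0},
  ],
)

```text
t: 39.65
eef_pos: [0.5517, -0.037, 0.0956]
orientation: [[0.001, 1.0, 0.0], [1.0, -0.001, -0.0], [-0.0, 0.0, -1.0]]
ft_force: [-0.4, 0.2, -2.5]
gripper_width: 0.362
finger_force: 59.6
```

Exactly on place. I'll lower the last 4 mm, release, rise and go to the square bottle.

Request:
play_rows(
  moves=[
    {"tx": 0,"ty": 0,"tz": 0.15,"rx": 0,"ry": 0,"rz": 0},
    {"tx": 0,"ty": 0,"tz": 0.1,"rx": 0,"ry": 0,"rz": 0},
    {"tx": 0,"ty": 0,"tz": 0.1,"rx": 0,"ry": 0,"rz": 0},
    {"tx": 0,"ty": 0,"tz": 0.05,"rx": 0,"ry": 0,"rz": 0},
    {"tx": 0,"ty": 0,"tz": 0,"rx": 0,"ry": 0,"rz": 0},
    {"tx": 0,"ty": 0,"tz": 0,"rx": 0,"ry": 0,"rz": 0},
    {"tx": 0,"ty": 0,"tz": 0,"rx": 0,"ry": 0,"rz": 0},
    {"tx": 0,"ty": 0,"tz": 0,"rx": 0,"ry": 0,"rz": 0},
    {"tx": 0,"ty": 0,"tz": 0,"rx": 0,"ry": 0,"rz": 0},
    {"tx": 0,"ty": 0,"tz": 0,"rx": 0,"ry": 0,"rz": 0},
  ],
)

```text
t: 40.65
eef_pos: [0.5517, -0.037, 0.0916]
orientation: [[0.001, 1.0, 0.0], [1.0, -0.001, 0.0], [0.0, 0.0, -1.0]]
ft_force: [-2.4, -0.2, 5.4]
gripper_width: 0.359
finger_force: 60.3
```

Request:
play_rows(
  moves=[
    {"tx": 0,"ty": 0,"tz": 0,"rx": 0,"ry": 0,"rz": 0},
    {"tx": 0,"ty": 0,"tz": 0,"rx": 0,"ry": 0,"rz": 0},
    {"tx": 0,"ty": 0,"tz": 0,"rx": 0,"ry": 0,"rz": 0},
    {"tx": 0,"ty": 0,"tz": 0,"rx": 0,"ry": 0,"rz": 0},
    {"tx": 0,"ty": 0,"tz": -1,"rx": 0,"ry": 0,"rz": 0},
    {"tx": 0,"ty": 0,"tz": -2,"rx": 0,"ry": 0,"rz": 0},
    {"tx": 0,"ty": 0,"tz": -2,"rx": 0,"ry": 0,"rz": 0},
    {"tx": 0,"ty": 0,"tz": -2,"rx": 0,"ry": 0,"rz": 0},
    {"tx": 0,"ty": 0,"tz": -2,"rx": 0,"ry": 0,"rz": 0},
    {"tx": 0.5,"ty": 0,"tz": 0,"rx": 0,"ry": 0,"rz": 0},
  ],
  fingers=5,
)

```text
t: 41.65
eef_pos: [0.5528, -0.0326, 0.1844]
orientation: [[0.002, 1.0, 0.004], [1.0, -0.002, 0.0], [0.0, 0.004, -1.0]]
ft_force: [0.5, 0.0, -0.4]
gripper_width: 0.59
finger_force: 0.0
```

Request:
play_rows(
  moves=[
    {"tx": 2,"ty": -0.6,"tz": 0,"rx": 0,"ry": 0,"rz": 0},
    {"tx": 3.5,"ty": -1.1,"tz": 0,"rx": 0,"ry": 0,"rz": 0},
    {"tx": 4.3,"ty": -1.3,"tz": 0,"rx": 0,"ry": 0,"rz": 0},
    {"tx": 4.3,"ty": -1.3,"tz": 0,"rx": 0,"ry": 0,"rz": 0},
    {"tx": 4.3,"ty": -1.3,"tz": 0,"rx": 0,"ry": 0,"rz": 0},
    {"tx": 4.3,"ty": -1.3,"tz": 0,"rx": 0,"ry": 0,"rz": 0},
    {"tx": 4.3,"ty": -1.3,"tz": 0,"rx": 0,"ry": 0,"rz": 0},
    {"tx": 4.3,"ty": -1.3,"tz": 0,"rx": 0,"ry": 0,"rz": 0},
    {"tx": 3.5,"ty": -1.1,"tz": 0,"rx": 0,"ry": 0,"rz": 0},
    {"tx": 2.2,"ty": -0.6,"tz": 0,"rx": 0,"ry": 0,"rz": 0},
  ],
)

```text
t: 42.65
eef_pos: [0.4381, 0.3411, 0.1812]
orientation: [[-0.002, 1.0, -0.001], [1.0, 0.002, 0.0], [0.0, -0.001, -1.0]]
ft_force: [0.3, 0.6, -0.7]
gripper_width: 0.587
finger_force: 0.0
```

Request:
play_rows(
  moves=[
    {"tx": 0,"ty": 0,"tz": 1,"rx": 0,"ry": 0,"rz": 0},
    {"tx": 0,"ty": 0,"tz": 1.5,"rx": 0,"ry": 0,"rz": 0},
    {"tx": 0,"ty": 0,"tz": 1.5,"rx": 0,"ry": 0,"rz": 0},
    {"tx": 0,"ty": 0,"tz": 1.5,"rx": 0,"ry": 0,"rz": 0},
    {"tx": 0,"ty": 0,"tz": 1.5,"rx": 0,"ry": 0,"rz": 0},
    {"tx": 0,"ty": 0,"tz": 1.2,"rx": 0,"ry": 0,"rz": 0},
    {"tx": 0,"ty": 0,"tz": 0.8,"rx": 0,"ry": 0,"rz": 0},
    {"tx": 0,"ty": 0,"tz": 0,"rx": 0,"ry": 0,"rz": 0},
    {"tx": 0,"ty": 0,"tz": 0,"rx": 0,"ry": 0,"rz": 0},
    {"tx": 0,"ty": 0,"tz": 0,"rx": 0,"ry": 0,"rz": 0},
  ],
)

```text
t: 43.65
eef_pos: [0.4402, 0.3383, 0.0919]
orientation: [[0.001, 1.0, 0.001], [1.0, -0.001, 0.001], [0.001, 0.001, -1.0]]
ft_force: [0.4, -0.5, -0.3]
gripper_width: 0.587
finger_force: 0.0
```

Request:
play_rows(
  moves=[
    {"tx": 0,"ty": 0,"tz": 0,"rx": 0,"ry": 0,"rz": 0},
    {"tx": 0,"ty": 0,"tz": 0,"rx": 0,"ry": 0,"rz": 0},
    {"tx": 0,"ty": 0,"tz": 0,"rx": 0,"ry": 0,"rz": 0},
    {"tx": 0,"ty": 0,"tz": 0,"rx": 0,"ry": 0,"rz": 0},
    {"tx": 0,"ty": 0,"tz": 0,"rx": 0,"ry": 0,"rz": 0},
    {"tx": 0,"ty": 0,"tz": 0,"rx": 0,"ry": 0,"rz": 0},
    {"tx": 0,"ty": 0,"tz": -0.5,"rx": 0,"ry": 0,"rz": 0},
    {"tx": 0,"ty": 0,"tz": -1.5,"rx": 0,"ry": 0,"rz": 0},
    {"tx": 0,"ty": 0,"tz": -2,"rx": 0,"ry": 0,"rz": 0},
    {"tx": 0,"ty": 0,"tz": -2,"rx": 0,"ry": 0,"rz": 0},
  ],
  fingers=2.5,
)

```text
t: 44.65
eef_pos: [0.4399, 0.338, 0.153]
orientation: [[0.001, 1.0, 0.0], [1.0, -0.001, -0.0], [-0.0, 0.0, -1.0]]
ft_force: [0.5, -0.4, -2.6]
gripper_width: 0.357
finger_force: 59.5
```

Request:
play_rows(
  moves=[
    {"tx": 0,"ty": 0,"tz": -1,"rx": 0,"ry": 0,"rz": 0},
    {"tx": -1,"ty": 0.3,"tz": 0,"rx": 0,"ry": 0,"rz": 0},
    {"tx": -2.5,"ty": 0.6,"tz": 0,"rx": 0,"ry": 0,"rz": 0},
    {"tx": -3.5,"ty": 0.9,"tz": 0,"rx": 0,"ry": 0,"rz": 0},
    {"tx": -4,"ty": 1,"tz": 0,"rx": 0,"ry": 0,"rz": 0},
    {"tx": -4,"ty": 1,"tz": 0,"rx": 0,"ry": 0,"rz": 0},
    {"tx": -4,"ty": 1,"tz": 0,"rx": 0,"ry": 0,"rz": 0},
    {"tx": -4,"ty": 1,"tz": 0,"rx": 0,"ry": 0,"rz": 0},
    {"tx": -3.5,"ty": 0.9,"tz": 0,"rx": 0,"ry": 0,"rz": 0},
    {"tx": -2.5,"ty": 0.6,"tz": 0,"rx": 0,"ry": 0,"rz": 0},
  ],
)

```text
t: 45.65
eef_pos: [0.5124, 0.0446, 0.1607]
orientation: [[0.003, 1.0, -0.001], [1.0, -0.003, -0.001], [-0.001, -0.001, -1.0]]
ft_force: [0.2, 0.1, -2.6]
gripper_width: 0.357
finger_force: 59.5
```

Request:
play_rows(
  moves=[
    {"tx": -1.7,"ty": 0.3,"tz": 0,"rx": 0,"ry": 0,"rz": 0},
    {"tx": -1,"ty": 0.2,"tz": 0,"rx": 0,"ry": 0,"rz": 0},
    {"tx": 0,"ty": 0,"tz": 0.5,"rx": 0,"ry": 0,"rz": 0},
    {"tx": 0,"ty": 0,"tz": 1.2,"rx": 0,"ry": 0,"rz": 0},
    {"tx": 0,"ty": 0,"tz": 1.5,"rx": 0,"ry": 0,"rz": 0},
    {"tx": 0,"ty": 0,"tz": 1.5,"rx": 0,"ry": 0,"rz": 0},
    {"tx": 0,"ty": 0,"tz": 1,"rx": 0,"ry": 0,"rz": 0},
    {"tx": 0,"ty": 0,"tz": 0.5,"rx": 0,"ry": 0,"rz": 0},
    {"tx": 0,"ty": 0,"tz": 0.2,"rx": 0,"ry": 0,"rz": 0},
    {"tx": 0,"ty": 0,"tz": 0.2,"rx": 0,"ry": 0,"rz": 0},
  ],
)

```text
t: 46.65
eef_pos: [0.5178, 0.0212, 0.0954]
orientation: [[0.001, 1.0, 0.0], [1.0, -0.001, 0.0], [0.0, 0.0, -1.0]]
ft_force: [0.0, -0.8, -1.7]
gripper_width: 0.359
finger_force: 59.5
```

Request:
play_rows(
  moves=[
    {"tx": 0,"ty": 0,"tz": 0.1,"rx": 0,"ry": 0,"rz": 0},
    {"tx": 0,"ty": 0,"tz": 0.1,"rx": 0,"ry": 0,"rz": 0},
    {"tx": 0,"ty": 0,"tz": 0.1,"rx": 0,"ry": 0,"rz": 0},
    {"tx": 0,"ty": 0,"tz": 0.05,"rx": 0,"ry": 0,"rz": 0},
    {"tx": 0,"ty": 0,"tz": 0,"rx": 0,"ry": 0,"rz": 0},
    {"tx": 0,"ty": 0,"tz": 0,"rx": 0,"ry": 0,"rz": 0},
    {"tx": 0,"ty": 0,"tz": 0,"rx": 0,"ry": 0,"rz": 0},
    {"tx": 0,"ty": 0,"tz": 0,"rx": 0,"ry": 0,"rz": 0},
    {"tx": 0,"ty": 0,"tz": 0,"rx": 0,"ry": 0,"rz": 0},
    {"tx": 0,"ty": 0,"tz": 0,"rx": 0,"ry": 0,"rz": 0},
  ],
)

```text
t: 47.65
eef_pos: [0.5177, 0.021, 0.0919]
orientation: [[0.001, 1.0, 0.0], [1.0, -0.001, -0.0], [-0.0, 0.0, -1.0]]
ft_force: [-1.0, 0.2, 4.4]
gripper_width: 0.358
finger_force: 59.7
```

Request:
play_rows(
  moves=[
    {"tx": 0,"ty": 0,"tz": 0,"rx": 0,"ry": 0,"rz": 0},
    {"tx": 0,"ty": 0,"tz": 0,"rx": 0,"ry": 0,"rz": 0},
    {"tx": 0,"ty": 0,"tz": 0,"rx": 0,"ry": 0,"rz": 0},
    {"tx": 0,"ty": 0,"tz": 0,"rx": 0,"ry": 0,"rz": 0},
    {"tx": 0,"ty": 0,"tz": -1,"rx": 0,"ry": 0,"rz": 0},
    {"tx": 0,"ty": 0,"tz": -2,"rx": 0,"ry": 0,"rz": 0},
    {"tx": 0,"ty": 0,"tz": -2,"rx": 0,"ry": 0,"rz": 0},
    {"tx": 0,"ty": 0,"tz": -2,"rx": 0,"ry": 0,"rz": 0},
    {"tx": 0,"ty": 0,"tz": -2,"rx": 0,"ry": 0,"rz": 0},
    {"tx": 0.8,"ty": 0,"tz": 0,"rx": 0,"ry": 0,"rz": 0},
  ],
  fingers=5,
)

```text
t: 48.65
eef_pos: [0.5188, 0.0283, 0.1848]
orientation: [[0.002, 1.0, 0.004], [1.0, -0.002, 0.001], [0.001, 0.004, -1.0]]
ft_force: [0.4, -0.4, -0.5]
gripper_width: 0.585
finger_force: 0.0
```

Request:
play_rows(
  moves=[
    {"tx": 2,"ty": 0.6,"tz": 0,"rx": 0,"ry": 0,"rz": 0},
    {"tx": 3.5,"ty": 0.9,"tz": 0,"rx": 0,"ry": 0,"rz": 0},
    {"tx": 4,"ty": 1.1,"tz": 0,"rx": 0,"ry": 0,"rz": 0},
    {"tx": 4,"ty": 1.1,"tz": 0,"rx": 0,"ry": 0,"rz": 0},
    {"tx": 4,"ty": 1.1,"tz": 0,"rx": 0,"ry": 0,"rz": 0},
    {"tx": 4,"ty": 1.1,"tz": 0,"rx": 0,"ry": 0,"rz": 0},
    {"tx": 4,"ty": 1.1,"tz": 0,"rx": 0,"ry": 0,"rz": 0},
    {"tx": 3.4,"ty": 0.9,"tz": 0,"rx": 0,"ry": 0,"rz": 0},
    {"tx": 2,"ty": 0.5,"tz": 0,"rx": 0,"ry": 0,"rz": 0},
    {"tx": 0,"ty": 0,"tz": 0.5,"rx": 0,"ry": 0,"rz": 0},
  ],
)

```text
t: 49.65
eef_pos: [0.6014, 0.3418, 0.1764]
orientation: [[-0.003, 1.0, -0.0], [1.0, 0.003, 0.001], [0.001, -0.0, -1.0]]
ft_force: [-0.6, -0.9, 0.1]
gripper_width: 0.59
finger_force: 0.0
```

Request:
play_rows(
  moves=[
    {"tx": 0,"ty": 0,"tz": 1,"rx": 0,"ry": 0,"rz": 0},
    {"tx": 0,"ty": 0,"tz": 1.5,"rx": 0,"ry": 0,"rz": 0},
    {"tx": 0,"ty": 0,"tz": 1.5,"rx": 0,"ry": 0,"rz": 0},
    {"tx": 0,"ty": 0,"tz": 1.5,"rx": 0,"ry": 0,"rz": 0},
    {"tx": 0,"ty": 0,"tz": 1.5,"rx": 0,"ry": 0,"rz": 0},
    {"tx": 0,"ty": 0,"tz": 1,"rx": 0,"ry": 0,"rz": 0},
    {"tx": 0,"ty": 0,"tz": 0.5,"rx": 0,"ry": 0,"rz": 0},
    {"tx": 0,"ty": 0,"tz": 0,"rx": 0,"ry": 0,"rz": 0},
    {"tx": 0,"ty": 0,"tz": 0,"rx": 0,"ry": 0,"rz": 0},
    {"tx": 0,"ty": 0,"tz": 0,"rx": 0,"ry": 0,"rz": 0},
  ],
)

```text
t: 50.65
eef_pos: [0.6023, 0.3381, 0.0925]
orientation: [[0.001, 1.0, 0.001], [1.0, -0.001, 0.0], [0.0, 0.001, -1.0]]
ft_force: [-0.7, -0.6, 0.3]
gripper_width: 0.587
finger_force: 0.0
```

Request:
play_rows(
  moves=[
    {"tx": 0,"ty": 0,"tz": 0,"rx": 0,"ry": 0,"rz": 0},
    {"tx": 0,"ty": 0,"tz": 0,"rx": 0,"ry": 0,"rz": 0},
    {"tx": 0,"ty": 0,"tz": 0,"rx": 0,"ry": 0,"rz": 0},
    {"tx": 0,"ty": 0,"tz": 0,"rx": 0,"ry": 0,"rz": 0},
    {"tx": 0,"ty": 0,"tz": 0,"rx": 0,"ry": 0,"rz": 0},
    {"tx": 0,"ty": 0,"tz": 0,"rx": 0,"ry": 0,"rz": 0},
    {"tx": 0,"ty": 0,"tz": -0.5,"rx": 0,"ry": 0,"rz": 0},
    {"tx": 0,"ty": 0,"tz": -1.5,"rx": 0,"ry": 0,"rz": 0},
    {"tx": 0,"ty": 0,"tz": -2,"rx": 0,"ry": 0,"rz": 0},
    {"tx": 0,"ty": 0,"tz": -2,"rx": 0,"ry": 0,"rz": 0},
  ],
  fingers=2.5,
)

```text
t: 51.65
eef_pos: [0.6019, 0.3379, 0.1535]
orientation: [[0.001, 1.0, 0.0], [1.0, -0.001, -0.0], [-0.0, 0.0, -1.0]]
ft_force: [0.7, 0.3, -1.3]
gripper_width: 0.349
finger_force: 59.3
```

Request:
play_rows(
  moves=[
    {"tx": -1,"ty": -0.2,"tz": -1,"rx": 0,"ry": 0,"rz": 0},
    {"tx": -2,"ty": -0.4,"tz": 0,"rx": 0,"ry": 0,"rz": 0},
    {"tx": -3,"ty": -0.6,"tz": 0,"rx": 0,"ry": 0,"rz": 0},
    {"tx": -3.5,"ty": -0.7,"tz": 0,"rx": 0,"ry": 0,"rz": 0},
    {"tx": -3.5,"ty": -0.7,"tz": 0,"rx": 0,"ry": 0,"rz": 0},
    {"tx": -3.5,"ty": -0.7,"tz": 0,"rx": 0,"ry": 0,"rz": 0},
    {"tx": -3.5,"ty": -0.7,"tz": 0,"rx": 0,"ry": 0,"rz": 0},
    {"tx": -3,"ty": -0.6,"tz": 0,"rx": 0,"ry": 0,"rz": 0},
    {"tx": -2,"ty": -0.4,"tz": 0,"rx": 0,"ry": 0,"rz": 0},
    {"tx": -1.2,"ty": -0.05,"tz": 0,"rx": 0,"ry": 0,"rz": 0},
  ],
)

```text
t: 52.65
eef_pos: [0.5505, 0.0737, 0.1622]
orientation: [[0.003, 1.0, 0.0], [1.0, -0.003, -0.0], [-0.0, 0.0, -1.0]]
ft_force: [-0.4, 1.3, -1.7]
gripper_width: 0.347
finger_force: 59.4
```

Request:
play_rows(
  moves=[
    {"tx": 0,"ty": 0,"tz": 0.5,"rx": 0,"ry": 0,"rz": 0},
    {"tx": 0,"ty": 0,"tz": 1.2,"rx": 0,"ry": 0,"rz": 0},
    {"tx": 0,"ty": 0,"tz": 1.5,"rx": 0,"ry": 0,"rz": 0},
    {"tx": 0,"ty": 0,"tz": 1.5,"rx": 0,"ry": 0,"rz": 0},
    {"tx": 0,"ty": 0,"tz": 1,"rx": 0,"ry": 0,"rz": 0},
    {"tx": 0,"ty": 0,"tz": 0.5,"rx": 0,"ry": 0,"rz": 0},
    {"tx": 0,"ty": 0,"tz": 0.3,"rx": 0,"ry": 0,"rz": 0},
    {"tx": 0,"ty": 0,"tz": 0.1,"rx": 0,"ry": 0,"rz": 0},
    {"tx": 0,"ty": 0,"tz": 0,"rx": 0,"ry": 0,"rz": 0},
    {"tx": 0,"ty": 0,"tz": 0,"rx": 0,"ry": 0,"rz": 0},
  ],
)

```text
t: 53.65
eef_pos: [0.5514, 0.0761, 0.0962]
orientation: [[0.001, 1.0, 0.001], [1.0, -0.001, 0.0], [0.0, 0.001, -1.0]]
ft_force: [-0.2, 0.2, -1.0]
gripper_width: 0.351
finger_force: 59.4
```

Request:
play_rows(
  moves=[
    {"tx": 0,"ty": 0,"tz": 0.1,"rx": 0,"ry": 0,"rz": 0},
    {"tx": 0,"ty": 0,"tz": 0.1,"rx": 0,"ry": 0,"rz": 0},
    {"tx": 0,"ty": 0,"tz": 0.1,"rx": 0,"ry": 0,"rz": 0},
    {"tx": 0,"ty": 0,"tz": 0.1,"rx": 0,"ry": 0,"rz": 0},
    {"tx": 0,"ty": 0,"tz": 0,"rx": 0,"ry": 0,"rz": 0},
    {"tx": 0,"ty": 0,"tz": 0,"rx": 0,"ry": 0,"rz": 0},
    {"tx": 0,"ty": 0,"tz": 0,"rx": 0,"ry": 0,"rz": 0},
    {"tx": 0,"ty": 0,"tz": 0,"rx": 0,"ry": 0,"rz": 0},
    {"tx": 0,"ty": 0,"tz": 0,"rx": 0,"ry": 0,"rz": 0},
    {"tx": 0,"ty": 0,"tz": 0,"rx": 0,"ry": 0,"rz": 0},
  ],
)

```text
t: 54.65
eef_pos: [0.5515, 0.0761, 0.0925]
orientation: [[0.001, 1.0, 0.001], [1.0, -0.001, 0.0], [0.0, 0.001, -1.0]]
ft_force: [-4.7, -0.4, 12.0]
gripper_width: 0.353
finger_force: 60.2
```

Contact is made. I'll release, rise and back off toward +y.

Request:
play_rows(
  moves=[
    {"tx": 0,"ty": 0,"tz": 0,"rx": 0,"ry": 0,"rz": 0},
    {"tx": 0,"ty": 0,"tz": 0,"rx": 0,"ry": 0,"rz": 0},
    {"tx": 0,"ty": 0,"tz": 0,"rx": 0,"ry": 0,"rz": 0},
    {"tx": 0,"ty": 0,"tz": 0,"rx": 0,"ry": 0,"rz": 0},
    {"tx": 0,"ty": 0,"tz": -1,"rx": 0,"ry": 0,"rz": 0},
    {"tx": 0,"ty": 0,"tz": -2,"rx": 0,"ry": 0,"rz": 0},
    {"tx": 0,"ty": 0,"tz": -2,"rx": 0,"ry": 0,"rz": 0},
    {"tx": 0,"ty": 0,"tz": -2,"rx": 0,"ry": 0,"rz": 0},
    {"tx": 0,"ty": 0,"tz": -2,"rx": 0,"ry": 0,"rz": 0},
    {"tx": 1,"ty": -0.5,"tz": -1,"rx": 0,"ry": 0,"rz": 0},
  ],
  fingers=5,
)

```text
t: 55.65
eef_pos: [0.547, 0.0852, 0.194]
orientation: [[0.003, 1.0, 0.002], [1.0, -0.003, 0.0], [0.0, 0.002, -1.0]]
ft_force: [0.2, 0.3, 0.1]
gripper_width: 0.588
finger_force: 0.0
```

Request:
play_rows(
  moves=[
    {"tx": 3,"ty": -1,"tz": 0,"rx": 0,"ry": 0,"rz": 0},
    {"tx": 4,"ty": -2,"tz": 0,"rx": 0,"ry": 0,"rz": 0},
    {"tx": 4,"ty": -2,"tz": 0,"rx": 0,"ry": 0,"rz": 0},
    {"tx": 4,"ty": -2,"tz": 0,"rx": 0,"ry": 0,"rz": 0},
    {"tx": 4,"ty": -2,"tz": 0,"rx": 0,"ry": 0,"rz": 0},
    {"tx": 4,"ty": -2,"tz": 0,"rx": 0,"ry": 0,"rz": 0},
    {"tx": 4,"ty": -2,"tz": 0,"rx": 0,"ry": 0,"rz": 0},
    {"tx": 4,"ty": -1,"tz": 0,"rx": 0,"ry": 0,"rz": 0},
    {"tx": 3,"ty": 0,"tz": 0,"rx": 0,"ry": 0,"rz": 0},
    {"tx": 2,"ty": 0,"tz": 0,"rx": 0,"ry": 0,"rz": 0},
  ],
)

```text
t: 56.65
eef_pos: [0.4045, 0.449, 0.1916]
orientation: [[-0.002, 1.0, -0.001], [1.0, 0.002, 0.0], [0.0, -0.001, -1.0]]
ft_force: [0.9, -0.6, 0.1]
gripper_width: 0.585
finger_force: 0.0
```

Request:
play_rows(
  moves=[
    {"tx": 4,"ty": 0,"tz": 0,"rx": 0,"ry": 0,"rz": 0},
    {"tx": 4,"ty": 0,"tz": 0,"rx": 0,"ry": 0,"rz": 0},
    {"tx": 4,"ty": 0,"tz": 0,"rx": 0,"ry": 0,"rz": 0},
    {"tx": 2,"ty": 0,"tz": 0,"rx": 0,"ry": 0,"rz": 0},
    {"tx": 0,"ty": 0,"tz": 0,"rx": 0,"ry": 0,"rz": 0},
    {"tx": 0,"ty": 0,"tz": 0,"rx": 0,"ry": 0,"rz": 0},
    {"tx": 0,"ty": 0,"tz": 0,"rx": 0,"ry": 0,"rz": 0},
    {"tx": 0,"ty": 0,"tz": 0,"rx": 0,"ry": 0,"rz": 0},
    {"tx": 0,"ty": 0,"tz": 0,"rx": 0,"ry": 0,"rz": 0},
    {"tx": 0,"ty": 0,"tz": 0,"rx": 0,"ry": 0,"rz": 0},
  ],
)

```text
t: 57.65
eef_pos: [0.4067, 0.5859, 0.192]
orientation: [[0.001, 1.0, 0.0], [1.0, -0.001, 0.0], [0.0, 0.0, -1.0]]
ft_force: [-0.6, 0.4, -0.0]
gripper_width: 0.585
finger_force: 0.0
```

Run:
```python
from plant import viewer
from h import *
import cv2,pickle
d0=pickle.load(open("c0.pkl","rb")); o=[]
for n,b in (("scene",(110,170,380,370)),("side",(290,150,410,340))):
    c=viewer.camera(n); o.append(cv2.resize(c["img"][b[1]:b[3],b[0]:b[2]],(390,390)))
    for tag,q0 in (("before",d0[n]),("after",c)):
        P=cloud(q0); m=np.zeros((480,640),bool); m[b[1]:b[3],b[0]:b[2]]=1
        for lo,hi in ((.128,.142),(.099,.112)):
            N,L,S,C=cv2.connectedComponentsWithStats((m&(P[...,2]>lo)&(P[...,2]<hi)).astype(np.uint8))
            for j in range(1,N):
                if S[j,4]>60: print(n,tag,lo,C[j].round(1),S[j,4],P[L==j].mean(0).round(4),np.round(cv2.minAreaRect(np.float32(P[L==j][:,:2]*1000))[0],1))
cv2.imwrite("pics/end.png",cv2.hconcat(o)[:,:,::-1])
```

```text
scene before 0.128 [327.9 193.8] 98 [0.5524 0.0733 0.1327] [552.3  74.1]
scene before 0.128 [302.3 199.2] 98 [0.5186 0.0164 0.1331] [517.2  17.2]
scene before 0.128 [299.2 215. ] 108 [ 0.5534 -0.04    0.1329] [552.4 -39.5]
scene after 0.128 [328.1 193.8] 96 [0.5529 0.0736 0.1328] [552.4  75.4]
scene after 0.128 [302.3 199.1] 96 [0.5183 0.0168 0.133 ] [516.7  19.6]
scene after 0.128 [299.1 214.8] 107 [ 0.5525 -0.0395  0.1329] [551.3 -36.7]
scene after 0.099 [195.4 281.6] 442 [ 0.5073 -0.3135  0.1044] [ 505.7 -311.7]
side before 0.128 [342.7 229.1] 174 [ 0.5514 -0.0334  0.1347] [551.6 -37. ]
side before 0.128 [361.2 248.8] 193 [0.5175 0.0228 0.1348] [517.6  20.5]
side before 0.128 [344.2 270.2] 214 [0.5513 0.0789 0.135 ] [551.4  77.4]
side after 0.128 [342.9 229. ] 169 [ 0.551  -0.0335  0.1348] [550.6 -35.1]
side after 0.128 [361.3 248.8] 196 [0.5173 0.0228 0.1348] [517.6  20. ]
side after 0.128 [344.  270.2] 216 [0.5515 0.0788 0.1348] [551.5  76.6]
side after 0.099 [358.2 166.2] 239 [ 0.5053 -0.3054  0.1055] [ 505.6 -307.7]
```

View pics/end.png

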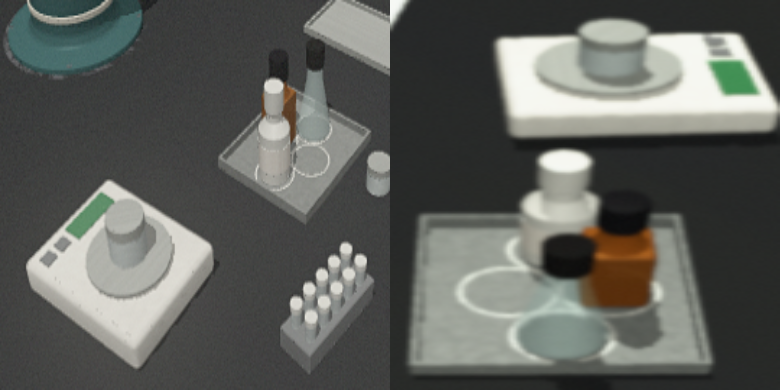

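All three vessels stand upright in the reagent tray, with their caps within 1 mm of the start by mean position. The tin stands in the middle of the pan, and the robot touches nothing. Handing in.

```bash
python3 -c "
from plant import env
print(env.hand_in())"
```

```text
the job is handed in; nothing more can be done
None
```

The job is done and handed in at about 58 s: the tin stands in the middle of the balance pan, and both bottles and the flask are back in the reagent tray within about 1 mm of where they started, by the camera check.

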